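# Put the packing bench's four items back on their location plates

### The job

Tidy the raised wooden packing platform for the next shift: put the box cutter, the marker pen, the black power brick and the small printed carton each back on the white location plate whose dark silhouette has its shape and size. Each should lie centred on its silhouette and in line with it, carton and cutter and brick the same way up as they are now, either end first. Leave the roll of labels and the block of sticky notes where they are.

Things in the scene. Friction and masses are not known exactly. Their poses are not given: they have to be found in the camera images.
- cutter: Snap-blade box cutter lying flat, yellow, slim: 18 mm wide (its x), 172 mm long (its y), body 12 mm high. Origin: underside, centre; z up. The blade points to -y and reaches y = -86 mm; the body runs from y = -58 to +86 mm; a fixed slider knob at y = -29 to -11 mm is 20 mm high. Grip across x, best at y = +20 mm. It lies on the platform (top at world z = 120 mm).
- marker_mid (a point): Centre of the round marker pen (black cap, white barrel), 17 mm in diameter, 138 mm long along y, lying flat; the point is on its axis, 9 mm above what it lies on. It can roll about y, so its x and z axes may turn. 18 g. Grip it across its length at the middle. At the start it lies on the platform (top at world z = 120 mm).
- brick: Black power brick lying flat, 96 mm long (its x), 53 mm wide (its y), 30 mm high. Origin: underside, centre; z up. 0.2 to 0.34 kg. Grip it across y. At the start it lies on the platform (top at world z = 120 mm).
- carton: Small printed carton standing on its long narrow side, 30 mm thick (its x), 89 mm long (its y), 50 mm high. Origin: underside, centre; z up. 0.04 to 0.07 kg. Grip it across x. At the start it stands on the platform (top at world z = 120 mm).
- plate_cutter: The box cutter's plate: white, fixed, 40 (x) x 188 (y) x 4 mm thick, on the platform (world z = 120 mm), with a dark silhouette 21 mm wide and 174 mm long along y, narrowing to a 10 mm blade at the -y end. Origin: underside, centre (the silhouette's centre); z up, top face at z = 4 mm.
- plate_marker: The marker's plate: white, fixed, 56 (x) x 164 (y) x 4 mm thick, on the platform (world z = 120 mm), with a dark round-ended bar 19 mm wide and 143 mm long along y. Low rails at x = -16 and +16 mm, 8 mm wide, up to z = 7 mm, stop rolling; they lie at y = 32 to 74 and -74 to -32 mm, so the middle 64 mm is free for fingers. Origin: underside, centre; z up, top face at z = 4 mm.
- plate_brick: The power brick's plate: white, fixed, 80 (x) x 122 (y) x 4 mm thick, on the platform (world z = 120 mm), with a dark rectangle 56 mm wide (x) and 99 mm long (y): the brick's long side (its x) goes along this plate's y. Origin: underside, centre; z up, top face at z = 4 mm.
- plate_carton: The printed carton's plate: white, fixed, 56 (x) x 116 (y) x 4 mm thick, on the platform (world z = 120 mm), with a dark rectangle 33 mm wide (x) and 92 mm long (y). Origin: underside, centre; z up, top face at z = 4 mm.
- label_roll: Bystander: white roll of labels standing on end, 72 mm across, 52 mm high. Origin: underside, centre. Stays where it is.
- note_block: Bystander: yellow block of sticky notes, 75 x 76 x 26 mm. Origin: underside, centre. Stays where it is.

How it is judged:
By the outcome, as a careful person would: the job done as asked, in the order asked, and still so for the second after the job is handed in, with the robot touching nothing.
It also fails if it takes over 99 s, if anything falls off the work surface, if the arm or the gripper's body presses on something with over 40 N, if the wrist force passes 120 N, or if a joint passes its speed limit or range.

### The arm

A 6-joint arm with a two-finger parallel gripper is mounted at the origin on a cart in front of the work surface, level with it; the furniture and walls round the work are solid. World frame = base frame: x ahead of the robot, y to its left, z up, the work surface at z = 0. Lengths are in mm, angles in rad, forces in N, time in s.
With the tool pointing down it reaches from about 275 to 1000 mm from the base axis. Payload 8.4 kg.
Tool frame: the origin (TCP) lies midway between the tips of the shut fingers; the grasp point (between the pads) lies 19 mm behind it; z points along the fingers, x is the direction in which the jaws open and shut, and the axes are right-handed (so a half turn about z gives the same grasp; the last joint's range is limited). The gripper opens to 85 mm and grips with 20 to 120 N. Pads are 22 mm wide; open, the fingers measure 114 mm over their backs; the gripper's body (76 mm by 85 mm) begins 54 mm behind the grasp point. The pads swing forward as they close: fully open they stand 13 mm farther back than shut.
Start: joints at [1.173, 0.353, 1.633, -0, 1.155, -0.002], TCP at [240.965, 576.683, 231.281] pointing down, gripper open.
Joint ranges: [-2.63, 2.63], [-0.92, 2.1], [0.06, 2.66], [-1.3, 4.44], [0, 2.69], [-3.02, 3.02]. Speed limits (rad/s): [2.22, 2.22, 2.79, 3.14, 3.14, 3.14].

### API

Orientations are given as [roll, pitch, yaw] about the fixed x, y, z axes, in that order (R = Rz(yaw) Ry(pitch) Rx(roll)).
In Python, from rig import sense, grab_frame, camera_model, job gives the robot as it stands.
- The arm moves only by the tool arm_command, never from a script. Its argument "plan" is a list of rows, each an object with "translation": the shift along the tool's x, y, z in cm, a list of three; "twist": the turn about the tool's z in rad; "gripper": the opening, from 0 (shut) to 1 (fully open). A call has exactly 5 rows; each row is the pose to reach, as a shift and turn from the pose measured when the call began, along the tool's axes at that moment; what a row does not reach only later rows make up. A row lasts 1/12 s, in which the tool goes at most 41.7 mm and 7.16 degrees, less where a joint would pass 70% of its speed; a pose out of reach is approached as far as the arm can. A call with a gripper value outside its range is refused whole. The fingers move at their own pace and stop on an object; "squeeze" is the grip in N (left out, the last holds). Time passes only in rows, so rows that repeat a pose let the fingers close, or fill a call up. It gives the time, the measured TCP pose, the force and the opening at its end, in the units of the state.
- sense(): the state, without advancing time (a new reading comes with each control period).
- grab_frame(name): name is "scene" or "top"; returns the picture (400x640x3 uint8, blue, green, red); there is no depth.
- camera_model(name): a dict with "fx", "fy", "cx", "cy" (pixels), "pose" (4x4, takes a point from camera to world coordinates). Camera axes: x right, y down, z forward; pixel columns grow to the right and rows downward; lengths in mm; the calibration is good to about 2 mm. A picture is of the moment at which its call begins. camera_model takes no time and is no camera call.
- job.sign_off(): hands the job in, once; it reports no verdict.
The state is a dict: "clock": time; "qpos": joint angles; "qvel": joint speeds; "joint_efforts": joint torques, N m; "eef_pos": TCP position; "tcp_rot": TCP orientation; "contact_force": force on the tool from outside, world axes, zero at the start; "wrist_torque": the same for the moment, N m; "opening": opening from 0.0 (shut) to 1.0 (fully open).
Only numpy, scipy, OpenCV 4.12 (cv2) and the standard library are available. Lean on these libraries where they do the work, as an engineer would, in place of code of your own. Each camera call takes 0.05 s, during which the arm holds its last target.

## Working session

There is one attempt and no reset: what is moved stays moved. The work goes in short steps, Python scripts to look and compute and a tool call to move; the robot and the scene stay as the last step left them, time stands still between calls to the robot, and variables do not carry over. Pictures are saved under pics/ and viewed, and the job is handed in when it is done.

Besides the shell and the picture viewer there is one more tool, called after ">>>" as name([rows], argument=value, ...), one row to a line, values as JSON. arm_command: Moves the arm, as the interface text tells. Its arguments: {"type":"object","properties":{"plan":{"type":"array","items":{"type":"object","properties":{"translation":{"type":"array","items":{"type":"number"}},"twist":{"type":"number"},"gripper":{"type":"number"}}}},"squeeze":{"type":"number"}},"required":["plan"]}

```bash
ls; mkdir -p pics; python3 - <<'E'
from rig import sense, grab_frame, camera_model, job
import cv2
for n in("scene","top"):
    cv2.imwrite(f"pics/{n}0.png",grab_frame(n)); m=camera_model(n); print(n,m)
print(sense())
E
```

```text
pics
scene {'fx': 367.75072168005, 'fy': 367.75072168005, 'cx': 321.4099029807099, 'cy': 201.86459026731183, 'pose': array([[ 7.41535433e-01, -5.20855870e-01,  4.22888123e-01,
         9.50790830e+01],
       [-6.70728404e-01, -5.60709942e-01,  4.85518041e-01,
        -4.58358211e+02],
       [-1.57673471e-02, -6.43671907e-01, -7.65139116e-01,
         8.88388649e+02],
       [ 0.00000000e+00,  0.00000000e+00,  0.00000000e+00,
         1.00000000e+00]])}
top {'fx': 462.2148686183015, 'fy': 462.2148686183015, 'cx': 324.52615338509554, 'cy': 200.04626437046835, 'pose': array([[-1.55389921e-02, -9.87482003e-01,  1.56964433e-01,
         3.11241932e+02],
       [-9.99879258e-01,  1.53611406e-02, -2.34617474e-03,
        -5.57933614e+00],
       [-9.43473853e-05, -1.56981938e-01, -9.87601469e-01,
         1.42925664e+03],
       [ 0.00000000e+00,  0.00000000e+00,  0.00000000e+00,
         1.00000000e+00]])}
{'clock': 0.1, 'qpos': array([ 1.17258839e+00,  3.53566578e-01,  1.63405345e+00,  2.57526514e-05,
        1.15520153e+00, -2.39784161e-03]), 'qvel': array([-2.86965950e-04, -1.62813036e-04, -7.75284038e-04,  6.91409542e-05,
       -2.29217957e-04, -4.42907272e-04]), 'joint_efforts': array([-2.79986398e-04, -6.06357336e+01, -3.42817640e+01,  9.95217647e-05,
        3.98250108e-03, -6.20188402e-06]), 'eef_pos': array([240.79947913, 576.29118531, 230.64714599]), 'tcp_rot': array([-3.14156616e+00,  1.22884810e-03,  1.17497584e+00]), 'contact_force': array([-0.76002149, -1.06059973,  0.65547712]), 'wrist_torque': array([ 0.00563735, -0.04633585, -0.0077077 ]), 'opening': 1.0016677446914806}
```

View pics/scene0.png

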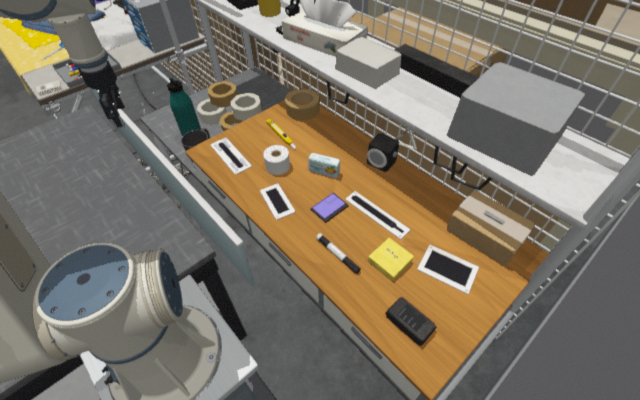

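View pics/top0.png

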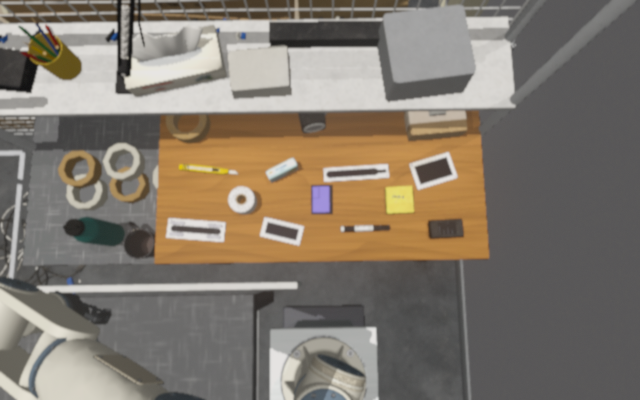

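```bash
cat > h.py <<'E'
import numpy as np,cv2
from rig import sense, grab_frame, camera_model, job
def ray(n,uv,z):
    m=camera_model(n);P=m['pose'];uv=np.atleast_2d(uv).astype(float)
    d=np.c_[(uv[:,0]-m['cx'])/m['fx'],(uv[:,1]-m['cy'])/m['fy'],np.ones(len(uv))]@P[:3,:3].T
    o=P[:3,3];return (o+d*((z-o[2])/d[:,2])[:,None])[:,:2]
def proj(n,p):
    m=camera_model(n);P=m['pose'];p=np.atleast_2d(p).astype(float)
    c=(p-P[:3,3])@P[:3,:3]
    return np.c_[c[:,0]/c[:,2]*m['fx']+m['cx'],c[:,1]/c[:,2]*m['fy']+m['cy']]
E
python3 - <<'E'
from h import *
t=cv2.imread('pics/top0.png')
c=t[140:250,150:330];cv2.imwrite('pics/zl.png',cv2.resize(c,None,fx=4.4,fy=4.4,interpolation=cv2.INTER_CUBIC))
c=t[140:250,310:490];cv2.imwrite('pics/zr.png',cv2.resize(c,None,fx=4.4,fy=4.4,interpolation=cv2.INTER_CUBIC))
print(ray('top',[[161,112],[482,112],[155,263],[489,260]],120))
print('panel',ray('top',[[37,288],[297,286]],120), ray('top',[[50,110],[513,106]],350),proj('scene',[[300,200,120],[300,200,0]]))
E
```

```text
[[ 790.51159231  470.83029972]
 [ 775.72630953 -478.4731684 ]
 [ 347.7946026   469.96996031]
 [ 341.56936569 -468.17067572]]
panel [[283.86440805 795.56444738]
 [278.09438081  71.7510339 ]] [[ 715.63442188  658.15615512]
 [ 708.24199259 -472.18282523]] [[218.76362988 208.78438886]
 [228.08226971 234.3541962 ]]
```

View pics/zl.png

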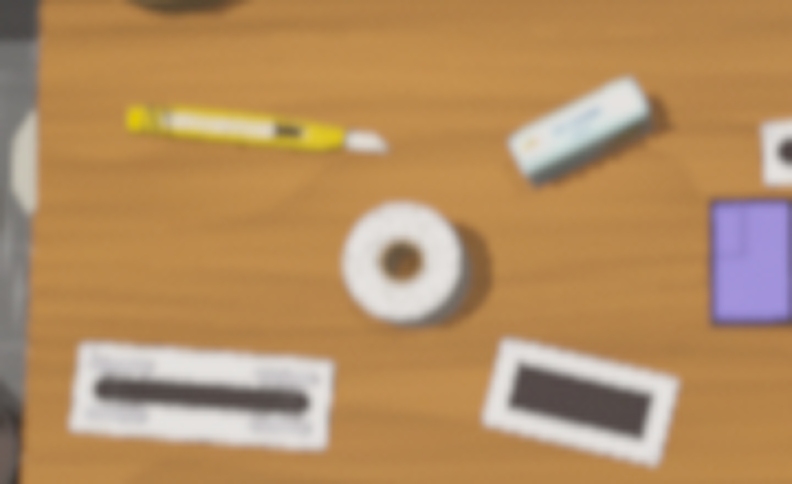

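View pics/zr.png

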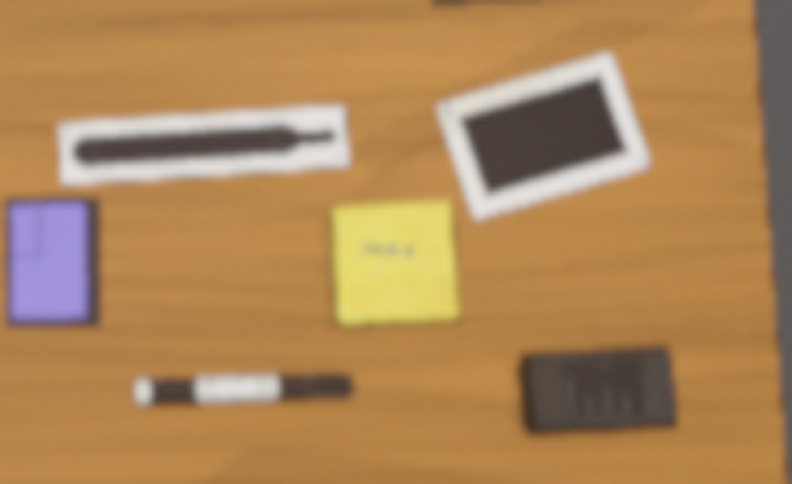

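```bash
cat >> h.py <<'E'
ROI=dict(cutter=(175,158,242,180,126),marker=(335,220,394,236,129),brick=(424,214,468,242,135),carton=(262,154,302,184,145),
 pl_cut=(320,160,392,186,124),pl_mark=(162,215,230,244,124),pl_brick=(405,150,460,192,124),pl_cart=(256,214,306,247,124))
def meas(img,n,roi,z,mode,dbg=None):
    x0,y0,x1,y1=roi;S=6
    c=cv2.resize(img[y0:y1,x0:x1],None,fx=S,fy=S,interpolation=cv2.INTER_CUBIC)
    lab=cv2.cvtColor(c,cv2.COLOR_BGR2LAB).astype(float);hsv=cv2.cvtColor(c,cv2.COLOR_BGR2HSV)
    g=hsv[...,2]
    if mode=='white': m=(hsv[...,1]<90)&(g>90)|((hsv[...,1]<80))
    elif mode=='dark': m=(g<140)&(hsv[...,1]<120)
    elif mode=='lowsat': m=hsv[...,1]<100
    elif mode=='yellow': m=((hsv[...,0]>22)&(hsv[...,1]>150)&(g>140))|(hsv[...,1]<100)
    m=m.astype(np.uint8)*255
    k,l,st,ce=cv2.connectedComponentsWithStats(m)
    i=1+np.argmax(st[1:,4]);m=(l==i).astype(np.uint8)*255
    cn=max(cv2.findContours(m,cv2.RETR_EXTERNAL,cv2.CHAIN_APPROX_NONE)[0],key=cv2.contourArea)[:,0,:]
    if dbg: 
        cv2.drawContours(c,[cn],-1,(0,0,255),1);cv2.imwrite(dbg,c)
    uv=(cn+.5)/S-.5+[x0,y0]
    p=ray(n,uv,z).astype(np.float32)
    (cx,cy),(w,h),a=cv2.minAreaRect(p)
    if w<h: w,h,a=h,w,a+90
    return cx,cy,w,h,(a+90)%180-90
E
python3 - <<'E'
from h import *
t=cv2.imread('pics/top0.png')
modes=dict(cutter='yellow',marker='lowsat',brick='lowsat',carton='lowsat')
D=[]
for k,(a,b,c,d,z) in ROI.items():
    for m in ([modes[k]] if k in modes else ['white','dark']):
        f=f'pics/d_{k}_{m}.png'
        print(k,m,np.round(meas(t,'top',(a,b,c,d),z,m,f),1));D.append(cv2.imread(f))
W=max(d.shape[1] for d in D)
out=np.zeros((4*270,3*440,3),np.uint8)
for i,d in enumerate(D): 
    r,q=divmod(i,3);d=d[:270,:440];out[r*270:r*270+d.shape[0],q*440:q*440+d.shape[1]]=d
cv2.imwrite('pics/dbg1.png',cv2.resize(out,(733,600)))
E
```

```text
cutter yellow [614.7 341.1 143.   17.9  83.5]
marker lowsat [ 436.8 -118.6  138.4   21.3  -89.6]
brick lowsat [ 431.4 -347.8   92.    47.1  -87.3]
carton lowsat [606.1 111.7  96.5  42.4 -62.8]
pl_cut white [ 598.  -100.   193.6   46.9  -87.1]
pl_cut dark [598.4 -99.6 167.1  16.2 -87.2]
pl_mark white [440.  357.8 169.6  62.7  84.9]
pl_mark dark [440.  358.3 137.3  15.5  85. ]
pl_brick white [ 600.7 -323.1  127.6   86.2  -73.9]
pl_brick dark [ 601.2 -323.5   94.9   51.7  -73.9]
pl_cart white [432.7 114.7 121.5  62.5  75.6]
pl_cart dark [432.8 114.8  87.5  28.1  75.7]
```

View pics/dbg1.png

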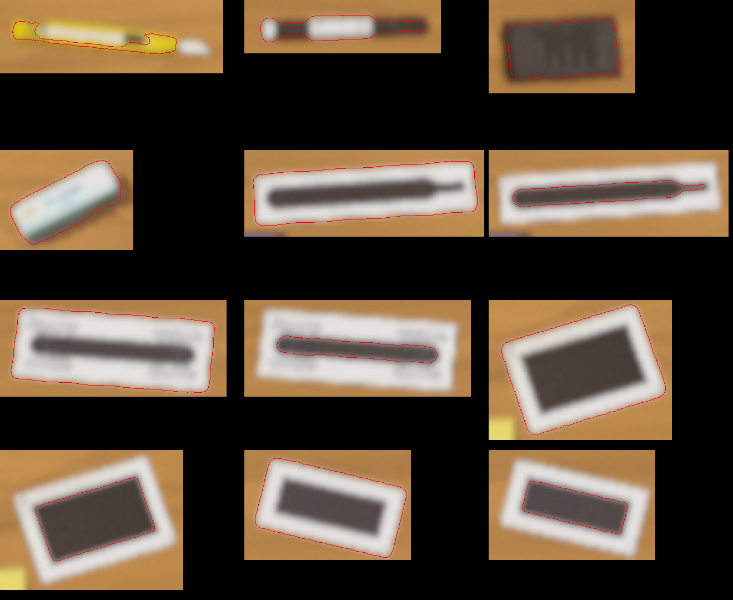

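```bash
python3 - <<'E'
from h import *
t=cv2.imread('pics/top0.png');s=cv2.imread('pics/scene0.png')
def M(img,n,roi,z,f,name):
    x0,y0,x1,y1=roi;S=6
    c=cv2.resize(img[y0:y1,x0:x1],None,fx=S,fy=S,interpolation=cv2.INTER_CUBIC)
    hsv=cv2.cvtColor(c,cv2.COLOR_BGR2HSV).astype(int)
    m=f(hsv[...,0],hsv[...,1],hsv[...,2]).astype(np.uint8)*255
    m=cv2.morphologyEx(m,cv2.MORPH_CLOSE,np.ones((5,5)))
    k,l,st,ce=cv2.connectedComponentsWithStats(m);i=1+np.argmax(st[1:,4]);m=(l==i).astype(np.uint8)*255
    cn=max(cv2.findContours(m,cv2.RETR_EXTERNAL,cv2.CHAIN_APPROX_NONE)[0],key=cv2.contourArea)[:,0,:]
    p=ray(n,(cn+.5)/S-.5+[x0,y0],z).astype(np.float32)
    (cx,cy),(w,h),a=cv2.minAreaRect(p)
    if w<h:w,h,a=h,w,a+90
    mo=cv2.moments(p.reshape(-1,1,2));
    print(name,n,np.round([cx,cy,w,h,(a+90)%180-90,mo['m10']/mo['m00'],mo['m01']/mo['m00']],1))
    cv2.drawContours(c,[cn],-1,(0,0,255),1);return c
D=[]
D.append(M(t,'top',ROI['brick'][:4],135,lambda h,s,v:v<130,'brick'))
D.append(M(t,'top',ROI['carton'][:4],170,lambda h,s,v:(s<80)&(v>190),'carton top'))
D.append(M(s,'scene',(380,290,442,350),135,lambda h,s,v:(v<110),'brick'))
D.append(M(s,'scene',(302,146,346,182),145,lambda h,s,v:(s<110),'carton'))
D.append(M(s,'scene',(302,146,346,182),170,lambda h,s,v:(s<60)&(v>190),'cartontop'))
D.append(M(s,'scene',(410,240,484,296),124,lambda h,s,v:(v<120)&(s<120),'pl_brick'))
D.append(M(s,'scene',(254,180,300,222),124,lambda h,s,v:(v<120)&(s<120),'pl_cart'))
D.append(M(s,'scene',(340,188,414,242),124,lambda h,s,v:(v<130)&(s<120),'pl_cut'))
D.append(M(s,'scene',(206,132,254,176),124,lambda h,s,v:(v<130)&(s<120),'pl_mark'))
D.append(M(s,'scene',(262,116,300,152),126,lambda h,s,v:((h>22)&(s>150)&(v>130))|(s<90),'cutter'))
D.append(M(s,'scene',(310,228,364,276),129,lambda h,s,v:(s<130)|(v<90),'marker'))
D.append(M(t,'top',ROI['marker'][:4],129,lambda h,s,v:(s<130)|(v<110),'marker'))
out=np.zeros((3*350,4*450,3),np.uint8)
for i,d in enumerate(D):
    r,q=divmod(i,4);d=d[:350,:450];out[r*350:r*350+d.shape[0],q*450:q*450+d.shape[1]]=d
cv2.imwrite('pics/dbg2.png',cv2.resize(out,(800,467)))
cv2.imwrite('pics/panel.png',cv2.resize(s[80:300,90:330],(800,733))[:600])
E
```

```text
brick top [ 431.  -346.    99.3   53.2  -87.5  431.1 -346.3]
carton top top [605.3 113.   90.9  27.7 -62.8 605.4 112.7]
brick scene [ 429.5 -348.2   98.6   62.2  -87.7  429.7 -348. ]
carton scene [605.  115.1 109.5  80.9 -63.2 605.8 114.3]
cartontop scene [604.9 112.8  87.5  28.4 -63.4 605.  112.1]
pl_brick scene [ 600.2 -324.3   96.9   53.5  -74.   600.2 -324.2]
pl_cart scene [432.3 114.5  88.4  30.5  75.7 432.3 114.6]
pl_cut scene [ 597.9 -100.7  171.3   18.   -87.3  597.5  -94.1]
pl_mark scene [439.8 358.7 137.3  17.1  84.9 439.9 358.7]
cutter scene [615.  329.2 180.4  22.9  82.9 615.6 336.8]
marker scene [ 436.2 -119.3  147.4   22.7  -89.2  435.7 -118.1]
marker top [ 436.9 -118.8  141.7   24.3  -89.3  436.8 -114.8]
```

View pics/dbg2.png

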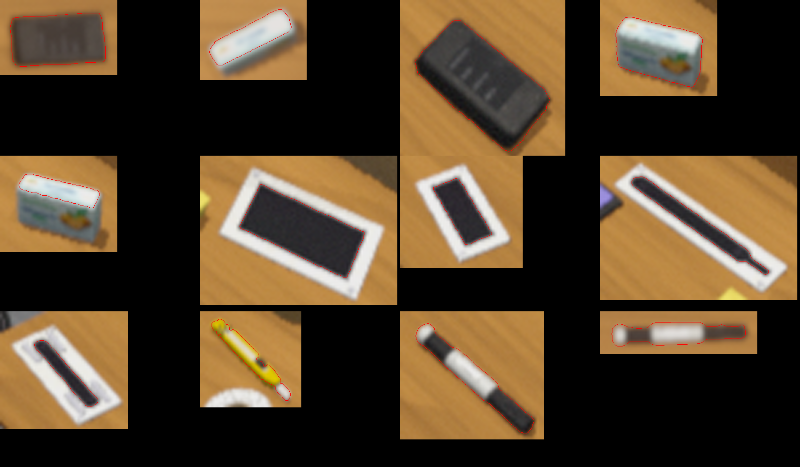

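View pics/panel.png

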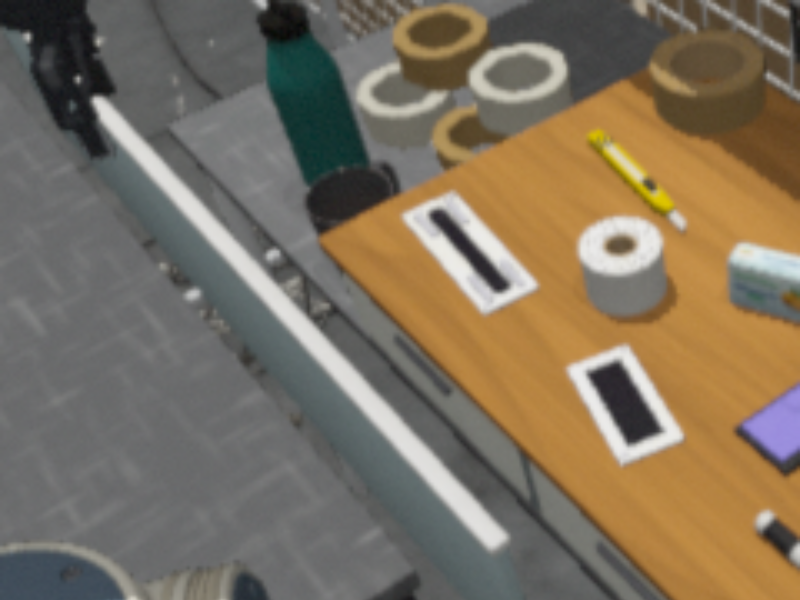

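```bash
python3 - <<'E'
from h import *
for z in (0,50,100,120,150,180,200,250,300): print(z,ray('top',[[297,286],[37,288]],z).round(0).tolist(),ray('scene',[[242,243.5],[120,110]],z).round(0).tolist())
# shelf front edge: scene (395,130)?? 
print('shelf')
for z in (200,300,350,400,450): print(z,ray('top',[[117,112],[513,106]],z).round(0).tolist(),ray('scene',[[192,3],[583,226]],z).round(0).tolist())
E
```

```text
0 [[275.0, 79.0], [281.0, 869.0]] [[312.0, 145.0], [314.0, 1022.0]]
50 [[276.0, 76.0], [282.0, 838.0]] [[300.0, 111.0], [302.0, 939.0]]
100 [[278.0, 73.0], [283.0, 808.0]] [[288.0, 77.0], [289.0, 856.0]]
120 [[278.0, 72.0], [284.0, 796.0]] [[283.0, 64.0], [285.0, 822.0]]
150 [[279.0, 70.0], [284.0, 777.0]] [[275.0, 43.0], [277.0, 772.0]]
180 [[280.0, 68.0], [285.0, 759.0]] [[268.0, 23.0], [270.0, 722.0]]
200 [[280.0, 67.0], [286.0, 747.0]] [[263.0, 9.0], [265.0, 689.0]]
250 [[281.0, 64.0], [287.0, 716.0]] [[251.0, -25.0], [252.0, 606.0]]
300 [[283.0, 61.0], [288.0, 685.0]] [[239.0, -59.0], [240.0, 522.0]]
shelf
200 [[763.0, 564.0], [763.0, -537.0]] [[837.0, 1256.0], [866.0, -482.0]]
300 [[726.0, 518.0], [727.0, -494.0]] [[729.0, 1007.0], [754.0, -479.0]]
350 [[708.0, 494.0], [708.0, -472.0]] [[675.0, 882.0], [698.0, -477.0]]
400 [[690.0, 471.0], [690.0, -451.0]] [[622.0, 758.0], [642.0, -475.0]]
450 [[671.0, 448.0], [671.0, -429.0]] [[568.0, 633.0], [586.0, -474.0]]
```

```bash
cat >> h.py <<'E'
from scipy.spatial.transform import Rotation as Rn
def rel(x,y,z,yaw):
    s=sense();R=Rn.from_euler('xyz',s['tcp_rot']).as_matrix()
    d=R.T@(np.array([x,y,z])-s['eef_pos'])/10
    tw=-(np.deg2rad(yaw)-s['tcp_rot'][2]);tw=(tw+np.pi/2)%np.pi-np.pi/2
    print('t',round(s['clock'],2),'tcp',s['eef_pos'].round(1),'rpy',np.rad2deg(s['tcp_rot']).round(2),'F',s['contact_force'].round(1),'op',round(float(s['opening']),3))
    print('-> trans cm',d.round(2),'twist',round(tw,3),'rows',round(max(np.linalg.norm(d)/4.17,abs(tw)/.125),1))
E
python3 -c "
from h import *
rel(400,390,280,-6.8);rel(615.4,347,280,-6.8)"
```

```text
t 0.1 tcp [240.8 576.3 230.6] rpy [-1.800e+02  7.000e-02  6.732e+01] F [-0.8 -1.1  0.7] op 1.002
-> trans cm [-11.06  21.87  -4.92] twist 1.294 rows 10.3
t 0.1 tcp [240.8 576.3 230.6] rpy [-1.800e+02  7.000e-02  6.732e+01] F [-0.8 -1.1  0.7] op 1.002
-> trans cm [-6.72 43.4  -4.93] twist 1.294 rows 10.6
```

>>> arm_command([
  {"translation": [-1.5,3,-1.5],"twist": 0.12,"gripper": 0.5},
  {"translation": [-3.5,7,-2.5],"twist": 0.24,"gripper": 0.5},
  {"translation": [-5.5,11,-3.5],"twist": 0.36,"gripper": 0.5},
  {"translation": [-7.5,15,-4.5],"twist": 0.48,"gripper": 0.5},
  {"translation": [-9,18,-5],"twist": 0.6,"gripper": 0.5},
], squeeze=40)

```text
clock: 0.52
eef_pos: [369.9, 426.0, 280.4]
tcp_rot: [3.141, 0.001, 0.57]
contact_force: [0.7, -0.0, -0.1]
opening: 0.499
```

```bash
python3 -c "
from h import *
rel(615.4,347,230,-6.8)"
```

```text
t 0.52 tcp [369.9 426.  280.4] rpy [1.7996e+02 6.0000e-02 3.2640e+01] F [ 0.7 -0.  -0.1] op 0.499
-> trans cm [16.42 19.89  5.04] twist 0.688 rows 6.3
```

>>> arm_command([
  {"translation": [2.6,3.2,0.5],"twist": 0.12,"gripper": 0.5},
  {"translation": [5.2,6.4,1],"twist": 0.24,"gripper": 0.5},
  {"translation": [7.8,9.6,2],"twist": 0.36,"gripper": 0.5},
  {"translation": [10.4,12.8,3],"twist": 0.48,"gripper": 0.5},
  {"translation": [13,16,4],"twist": 0.6,"gripper": 0.5},
])

```text
clock: 0.93
eef_pos: [564.5, 361.1, 240.5]
tcp_rot: [3.14, 0.001, -0.036]
contact_force: [0.1, 0.7, 0.2]
opening: 0.499
```

```bash
python3 -c "
from h import *
rel(615.4,347,150,-6.8)"
```

```text
t 0.93 tcp [564.5 361.1 240.5] rpy [ 1.7993e+02  3.0000e-02 -2.0900e+00] F [0.1 0.7 0.2] op 0.499
-> trans cm [5.14 1.21 9.05] twist 0.082 rows 2.5
```

>>> arm_command([
  {"translation": [2,0.5,1],"twist": 0.03,"gripper": 0.5},
  {"translation": [4,1,3],"twist": 0.06,"gripper": 0.5},
  {"translation": [5.14,1.21,6],"twist": 0.082,"gripper": 0.5},
  {"translation": [5.14,1.21,8],"twist": 0.082,"gripper": 0.5},
  {"translation": [5.14,1.21,8.5],"twist": 0.082,"gripper": 0.5},
])

```text
clock: 1.35
eef_pos: [613.8, 345.2, 150.7]
tcp_rot: [3.136, 0.006, -0.12]
contact_force: [-1.4, -1.2, 0.3]
opening: 0.498
```

```bash
python3 -c "
from h import *
rel(615.4,347,123,-6.8)
for n in('scene','top'):
  u=proj(n,[615,347,130])[0].astype(int);f=grab_frame(n)
  c=f[max(u[1]-50,0):u[1]+50,u[0]-65:u[0]+65];cv2.imwrite(f'pics/c1{n}.png',cv2.resize(c,None,fx=4,fy=4))
a=cv2.imread('pics/c1scene.png');b=cv2.imread('pics/c1top.png');
cv2.imwrite('pics/c1.png',cv2.resize(np.hstack([a,b]),None,fx=.75,fy=.75))"
```

```text
t 1.35 tcp [613.8 345.2 150.7] rpy [179.7    0.34  -6.85] F [-1.4 -1.2  0.3] op 0.498
-> trans cm [ 0.15 -0.21  2.76] twist -0.001 rows 0.7
```

View pics/c1.png

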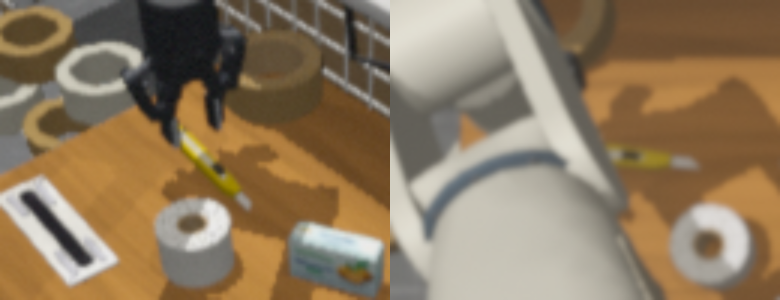

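>>> arm_command([
  {"translation": [0.15,-0.21,0.8],"twist": 0,"gripper": 0.45},
  {"translation": [0.15,-0.21,1.6],"twist": 0,"gripper": 0.45},
  {"translation": [0.15,-0.21,2.3],"twist": 0,"gripper": 0.45},
  {"translation": [0.15,-0.21,2.7],"twist": 0,"gripper": 0.45},
  {"translation": [0.15,-0.21,2.76],"twist": 0,"gripper": 0.45},
])

```text
clock: 1.87
eef_pos: [615.4, 348.2, 125.5]
tcp_rot: [3.138, 0.004, -0.118]
contact_force: [0.5, -0.1, 0.1]
opening: 0.453
```

>>> arm_command([
  {"translation": [0,0,0],"twist": 0,"gripper": 0.3},
  {"translation": [0,0,0],"twist": 0,"gripper": 0.1},
  {"translation": [0,0,0],"twist": 0,"gripper": 0.1},
  {"translation": [0,0,0],"twist": 0,"gripper": 0.1},
  {"translation": [0,0,0],"twist": 0,"gripper": 0.1},
])

```text
clock: 2.28
eef_pos: [615.5, 348.3, 125.8]
tcp_rot: [3.138, 0.004, -0.118]
contact_force: [0.6, -0.4, 0.7]
opening: 0.2
```

```bash
python3 -c "
from h import *
rel(615.4,347,190,-6.8)"
```

```text
t 2.28 tcp [615.5 348.3 125.8] rpy [179.8    0.22  -6.76] F [ 0.6 -0.4  0.7] op 0.2
-> trans cm [-0.02  0.16 -6.42] twist 0.001 rows 1.5
```

>>> arm_command([
  {"translation": [0,0,0],"twist": 0,"gripper": 0.35},
  {"translation": [0,0,0.1],"twist": 0,"gripper": 0.35},
  {"translation": [0,0,0.2],"twist": 0,"gripper": 0.35},
  {"translation": [0,0,0.3],"twist": 0,"gripper": 0.35},
  {"translation": [0,0,0.3],"twist": 0,"gripper": 0.35},
])

```text
clock: 2.7
eef_pos: [615.3, 348.3, 122.5]
tcp_rot: [3.138, 0.004, -0.118]
contact_force: [-0.1, 0.4, 0.1]
opening: 0.347
```

>>> arm_command([
  {"translation": [0,0,0],"twist": 0,"gripper": 0.2},
  {"translation": [0,0,0],"twist": 0,"gripper": 0.1},
  {"translation": [0,0,0],"twist": 0,"gripper": 0.1},
  {"translation": [0,0,0],"twist": 0,"gripper": 0.1},
  {"translation": [0,0,0],"twist": 0,"gripper": 0.1},
])

```text
clock: 3.12
eef_pos: [615.4, 348.3, 122.6]
tcp_rot: [3.138, 0.004, -0.118]
contact_force: [-0.1, -0.6, 0.7]
opening: 0.199
```

>>> arm_command([
  {"translation": [0,0,-1],"twist": 0,"gripper": 0.1},
  {"translation": [0,0,-3],"twist": 0,"gripper": 0.1},
  {"translation": [0,0,-6],"twist": 0,"gripper": 0.1},
  {"translation": [0,0,-9],"twist": 0,"gripper": 0.1},
  {"translation": [0,0,-10],"twist": 0,"gripper": 0.1},
])

```text
clock: 3.53
eef_pos: [617.6, 349.6, 228.1]
tcp_rot: [-3.142, -0.001, -0.118]
contact_force: [1.0, -0.4, -0.4]
opening: 0.207
```

```bash
python3 -c "
from h import *
rel(597.1,-79.8,222,2.8)
f=grab_frame('scene');u=proj('scene',[615,347,220])[0].astype(int);cv2.imwrite('pics/c2.png',cv2.resize(f[max(u[1]-60,0):u[1]+90,u[0]-65:u[0]+100],None,fx=4,fy=4))"
```

```text
t 3.53 tcp [617.6 349.6 228.1] rpy [-1.80e+02 -6.00e-02 -6.76e+00] F [ 1.  -0.4 -0.4] op 0.207
-> trans cm [ 3.02 42.88  0.61] twist -0.167 rows 10.3
```

View pics/c2.png

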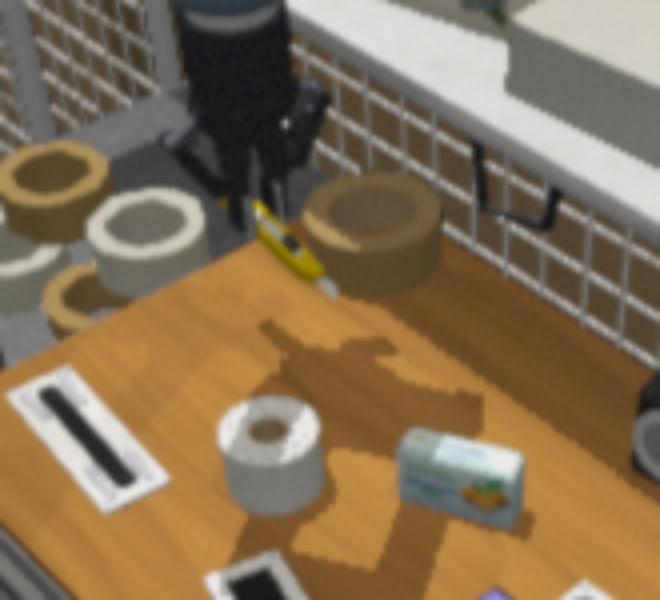

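>>> arm_command([
  {"translation": [0.1,2,0],"twist": 0,"gripper": 0.1},
  {"translation": [0.4,5.5,0],"twist": 0,"gripper": 0.1},
  {"translation": [0.7,9.5,0],"twist": -0.03,"gripper": 0.1},
  {"translation": [1,13.5,0],"twist": -0.06,"gripper": 0.1},
  {"translation": [1.2,17.5,0],"twist": -0.08,"gripper": 0.1},
])

```text
clock: 4.0
eef_pos: [607.9, 172.2, 226.8]
tcp_rot: [3.141, -0.0, -0.036]
contact_force: [0.6, -0.4, -0.6]
opening: 0.202
```

>>> arm_command([
  {"translation": [0.3,4,0],"twist": -0.02,"gripper": 0.1},
  {"translation": [0.6,8,0],"twist": -0.04,"gripper": 0.1},
  {"translation": [0.9,12,0],"twist": -0.06,"gripper": 0.1},
  {"translation": [1.2,16,0],"twist": -0.07,"gripper": 0.1},
  {"translation": [1.4,19,0],"twist": -0.08,"gripper": 0.1},
])

```text
clock: 4.42
eef_pos: [613.6, -21.6, 225.5]
tcp_rot: [3.141, 0.002, 0.044]
contact_force: [0.6, 0.5, -1.0]
opening: 0.199
```

```bash
python3 -c "
from h import *
rel(597.1,-79.8,150,2.8)"
```

```text
t 4.42 tcp [613.6 -21.6 225.5] rpy [1.7994e+02 1.2000e-01 2.5100e+00] F [ 0.6  0.5 -1. ] op 0.199
-> trans cm [-1.88  5.73  7.56] twist -0.005 rows 2.3
```

>>> arm_command([
  {"translation": [-0.8,2.5,1],"twist": 0,"gripper": 0.1},
  {"translation": [-1.5,4.8,3],"twist": -0.005,"gripper": 0.1},
  {"translation": [-1.88,5.73,5.5],"twist": -0.005,"gripper": 0.1},
  {"translation": [-1.88,5.73,7.4],"twist": -0.005,"gripper": 0.1},
  {"translation": [-1.88,5.73,7.5],"twist": -0.005,"gripper": 0.1},
])

```text
clock: 4.83
eef_pos: [593.0, -80.7, 145.7]
tcp_rot: [-3.141, 0.01, 0.047]
contact_force: [-1.6, 0.0, -1.5]
opening: 0.201
```

```bash
python3 -c "
from h import *
rel(597.1,-79.8,127.2,2.8)
f=grab_frame('scene');u=proj('scene',[597,-80,150])[0].astype(int);cv2.imwrite('pics/c3.png',cv2.resize(f[max(u[1]-60,0):u[1]+60,u[0]-65:u[0]+65],None,fx=5,fy=5,interpolation=2))"
```

```text
t 4.83 tcp [593.  -80.7 145.7] rpy [-179.98    0.58    2.69] F [-1.6  0.  -1.5] op 0.201
-> trans cm [ 0.43 -0.07  1.85] twist -0.002 rows 0.5
```

View pics/c3.png

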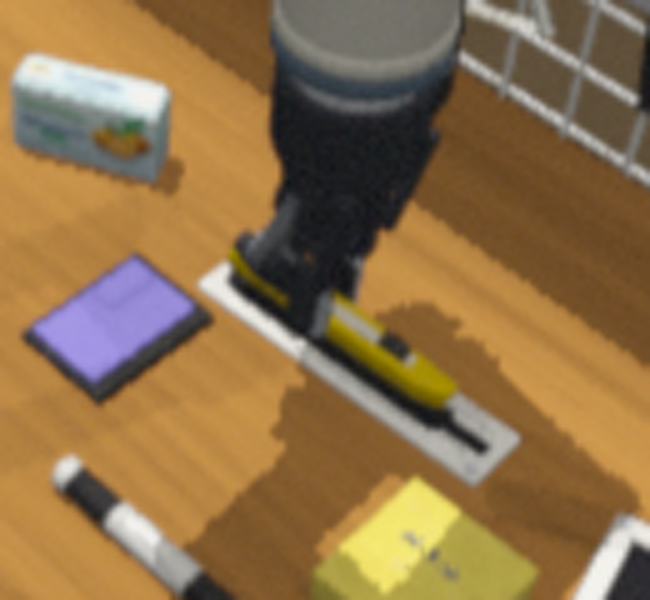

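>>> arm_command([
  {"translation": [0.2,0,0.3],"twist": 0,"gripper": 0.1},
  {"translation": [0.43,-0.07,0.6],"twist": 0,"gripper": 0.1},
  {"translation": [0.43,-0.07,1],"twist": 0,"gripper": 0.1},
  {"translation": [0.43,-0.07,1.3],"twist": 0,"gripper": 0.1},
  {"translation": [0.43,-0.07,1.3],"twist": 0,"gripper": 0.1},
])

```text
clock: 5.3
eef_pos: [598.5, -78.9, 134.4]
tcp_rot: [-3.141, 0.008, 0.048]
contact_force: [-1.1, 0.3, -0.6]
opening: 0.201
```

```bash
python3 -c "
from h import *
rel(597.1,-79.8,127.0,2.8)"
```

```text
t 5.3 tcp [598.5 -78.9 134.4] rpy [-179.99    0.47    2.77] F [-1.1  0.3 -0.6] op 0.201
-> trans cm [-0.14  0.08  0.74] twist -0.001 rows 0.2
```

>>> arm_command([
  {"translation": [-0.1,0.08,0.2],"twist": 0,"gripper": 0.1},
  {"translation": [-0.14,0.08,0.4],"twist": 0,"gripper": 0.1},
  {"translation": [-0.14,0.08,0.6],"twist": 0,"gripper": 0.1},
  {"translation": [-0.14,0.08,0.74],"twist": 0,"gripper": 0.1},
  {"translation": [-0.14,0.08,0.74],"twist": 0,"gripper": 0.1},
])

```text
clock: 5.72
eef_pos: [597.0, -79.8, 126.7]
tcp_rot: [-3.141, 0.008, 0.048]
contact_force: [0.1, 0.5, -0.1]
opening: 0.203
```

```bash
python3 -c "
from h import *
rel(597.1,-79.8,126.8,2.8)"
```

```text
t 5.72 tcp [597.  -79.8 126.7] rpy [-179.99    0.48    2.77] F [ 0.1  0.5 -0.1] op 0.203
-> trans cm [ 0.01  0.   -0.01] twist -0.001 rows 0.0
```

Release and rise.

>>> arm_command([
  {"translation": [0,0,0],"twist": 0,"gripper": 0.25},
  {"translation": [0,0,0],"twist": 0,"gripper": 0.35},
  {"translation": [0,0,0],"twist": 0,"gripper": 0.4},
  {"translation": [0,0,0],"twist": 0,"gripper": 0.4},
  {"translation": [0,0,-0.5],"twist": 0,"gripper": 0.4},
])

```text
clock: 6.13
eef_pos: [596.4, -79.7, 131.1]
tcp_rot: [-3.141, 0.01, 0.048]
contact_force: [0.7, -0.1, -0.8]
opening: 0.398
```

>>> arm_command([
  {"translation": [0,0,-1],"twist": 0,"gripper": 0.4},
  {"translation": [0,0,-3],"twist": 0,"gripper": 0.4},
  {"translation": [0,0,-6],"twist": 0,"gripper": 0.4},
  {"translation": [0,0,-9],"twist": 0,"gripper": 0.4},
  {"translation": [-3,0,-10],"twist": 0,"gripper": 0.4},
])

```text
clock: 6.55
eef_pos: [573.3, -81.5, 237.1]
tcp_rot: [3.14, -0.0, 0.049]
contact_force: [-0.7, 0.6, -0.1]
opening: 0.4
```

```bash
python3 -c "
from h import *
rel(436.7,-119,170,0.7)"
```

```text
t 6.55 tcp [573.3 -81.5 237.1] rpy [ 1.7993e+02 -3.0000e-02  2.7900e+00] F [-0.7  0.6 -0.1] op 0.4
-> trans cm [-13.83   3.07   6.71] twist 0.037 rows 3.8
```

>>> arm_command([
  {"translation": [-3,0.6,0],"twist": 0.01,"gripper": 0.45},
  {"translation": [-6.5,1.4,1],"twist": 0.02,"gripper": 0.45},
  {"translation": [-10,2.2,3],"twist": 0.03,"gripper": 0.45},
  {"translation": [-13,2.9,5],"twist": 0.037,"gripper": 0.45},
  {"translation": [-13.83,3.07,6.7],"twist": 0.037,"gripper": 0.45},
])

```text
clock: 6.97
eef_pos: [432.3, -119.3, 169.9]
tcp_rot: [3.14, 0.001, 0.011]
contact_force: [-0.6, 1.1, 0.3]
opening: 0.452
```

```bash
python3 -c "
from h import *
rel(436.7,-119,123,0.7)
f=grab_frame('scene');cv2.imwrite('pics/c4.png',cv2.resize(f[150:310,290:470],None,fx=4,fy=3.75,interpolation=2))"
```

```text
t 6.97 tcp [ 432.3 -119.3  169.9] rpy [1.7993e+02 7.0000e-02 6.2000e-01] F [-0.6  1.1  0.3] op 0.452
-> trans cm [ 0.45 -0.03  4.69] twist -0.001 rows 1.1
```

View pics/c4.png

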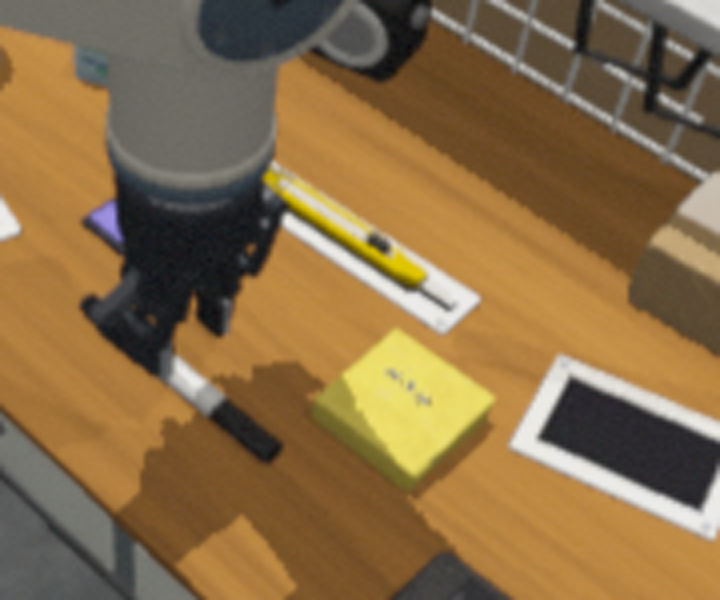

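>>> arm_command([
  {"translation": [0.3,-0.03,1.2],"twist": 0,"gripper": 0.45},
  {"translation": [0.45,-0.03,2.6],"twist": 0,"gripper": 0.45},
  {"translation": [0.45,-0.03,3.9],"twist": 0,"gripper": 0.45},
  {"translation": [0.45,-0.03,4.5],"twist": 0,"gripper": 0.45},
  {"translation": [0.45,-0.03,4.6],"twist": 0,"gripper": 0.45},
])

```text
clock: 7.43
eef_pos: [435.8, -118.4, 121.1]
tcp_rot: [-3.142, 0.005, 0.011]
contact_force: [-0.4, -0.4, 0.1]
opening: 0.449
```

```bash
python3 -c "
from h import *
rel(436.7,-119,122.8,0.7)"
```

```text
t 7.43 tcp [ 435.8 -118.4  121.1] rpy [-180.      0.31    0.62] F [-0.4 -0.4  0.1] op 0.449
-> trans cm [ 0.09  0.06 -0.17] twist -0.001 rows 0.0
```

>>> arm_command([
  {"translation": [0.09,0.05,-0.17],"twist": 0,"gripper": 0.4},
  {"translation": [0.09,0.05,-0.17],"twist": 0,"gripper": 0.3},
  {"translation": [0.09,0.05,-0.17],"twist": 0,"gripper": 0.1},
  {"translation": [0.09,0.05,-0.17],"twist": 0,"gripper": 0.1},
  {"translation": [0.09,0.05,-0.17],"twist": 0,"gripper": 0.1},
])

```text
clock: 7.85
eef_pos: [437.7, -119.1, 124.0]
tcp_rot: [3.141, 0.003, 0.011]
contact_force: [-0.7, 0.9, 5.4]
opening: 0.18
```

>>> arm_command([
  {"translation": [0,0,0],"twist": 0,"gripper": 0.1},
  {"translation": [0,0,-1],"twist": 0,"gripper": 0.1},
  {"translation": [0,0,-3],"twist": 0,"gripper": 0.1},
  {"translation": [0,0,-6],"twist": 0,"gripper": 0.1},
  {"translation": [0,0,-9],"twist": 0,"gripper": 0.1},
])

```text
clock: 8.27
eef_pos: [437.2, -118.8, 215.4]
tcp_rot: [3.142, 0.005, 0.011]
contact_force: [0.7, -0.5, -0.4]
opening: 0.178
```

```bash
python3 -c "
from h import *
rel(439.9,358.3,215,-5.05)
f=grab_frame('scene');cv2.imwrite('pics/c5.png',cv2.resize(f[150:310,290:470],None,fx=4,fy=3.75,interpolation=2))"
```

```text
t 8.27 tcp [ 437.2 -118.8  215.4] rpy [180.     0.27   0.63] F [ 0.7 -0.5 -0.4] op 0.178
-> trans cm [ 7.900e-01 -4.771e+01  4.000e-02] twist 0.099 rows 11.4
```

View pics/c5.png

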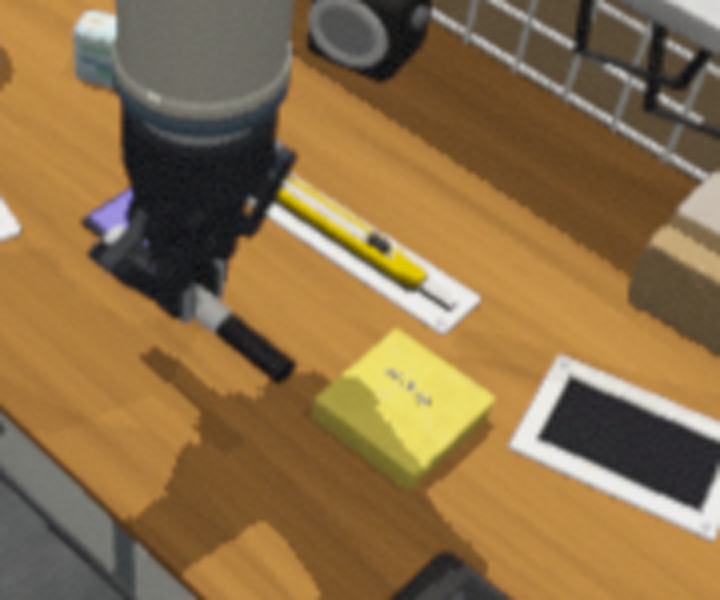

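>>> arm_command([
  {"translation": [0,-2,0],"twist": 0,"gripper": 0.1},
  {"translation": [0.1,-5.5,0],"twist": 0.01,"gripper": 0.1},
  {"translation": [0.2,-9.5,0],"twist": 0.02,"gripper": 0.1},
  {"translation": [0.2,-13.5,0],"twist": 0.03,"gripper": 0.1},
  {"translation": [0.3,-17.5,0],"twist": 0.04,"gripper": 0.1},
])

```text
clock: 8.73
eef_pos: [441.3, 56.8, 221.8]
tcp_rot: [3.14, -0.005, -0.031]
contact_force: [1.1, -0.4, 0.1]
opening: 0.176
```

>>> arm_command([
  {"translation": [0.1,-4,0],"twist": 0.01,"gripper": 0.1},
  {"translation": [0.2,-8,0],"twist": 0.02,"gripper": 0.1},
  {"translation": [0.2,-12,0],"twist": 0.03,"gripper": 0.1},
  {"translation": [0.3,-16,0],"twist": 0.04,"gripper": 0.1},
  {"translation": [0.3,-20,0],"twist": 0.05,"gripper": 0.1},
])

```text
clock: 9.15
eef_pos: [450.2, 258.8, 222.3]
tcp_rot: [3.14, -0.006, -0.081]
contact_force: [1.8, -0.9, 0.0]
opening: 0.177
```

```bash
python3 -c "
from h import *
rel(439.9,358.3,165,-5.05)"
```

```text
t 9.15 tcp [450.2 258.8 222.3] rpy [179.93  -0.34  -4.63] F [ 1.8 -0.9  0. ] op 0.177
-> trans cm [-1.86 -9.84  5.71] twist 0.007 rows 2.8
```

>>> arm_command([
  {"translation": [-0.6,-3.5,0.5],"twist": 0,"gripper": 0.1},
  {"translation": [-1.2,-6.5,2],"twist": 0.007,"gripper": 0.1},
  {"translation": [-1.7,-9,4],"twist": 0.007,"gripper": 0.1},
  {"translation": [-1.86,-9.84,5.7],"twist": 0.007,"gripper": 0.1},
  {"translation": [-1.86,-9.84,5.7],"twist": 0.007,"gripper": 0.1},
])

```text
clock: 9.57
eef_pos: [438.0, 359.3, 162.6]
tcp_rot: [3.138, -0.003, -0.085]
contact_force: [-1.3, -1.1, 0.6]
opening: 0.178
```

```bash
python3 -c "
from h import *
rel(439.9,358.3,137,-5.05)
f=grab_frame('scene');u=proj('scene',[440,358,150])[0].astype(int);cv2.imwrite('pics/c6.png',cv2.resize(f[max(u[1]-60,0):u[1]+60,u[0]-65:u[0]+65],None,fx=5,fy=5,interpolation=2))"
```

```text
t 9.57 tcp [438.  359.3 162.6] rpy [ 1.7979e+02 -1.6000e-01 -4.9000e+00] F [-1.3 -1.1  0.6] op 0.178
-> trans cm [0.19 0.08 2.56] twist 0.003 rows 0.6
```

View pics/c6.png

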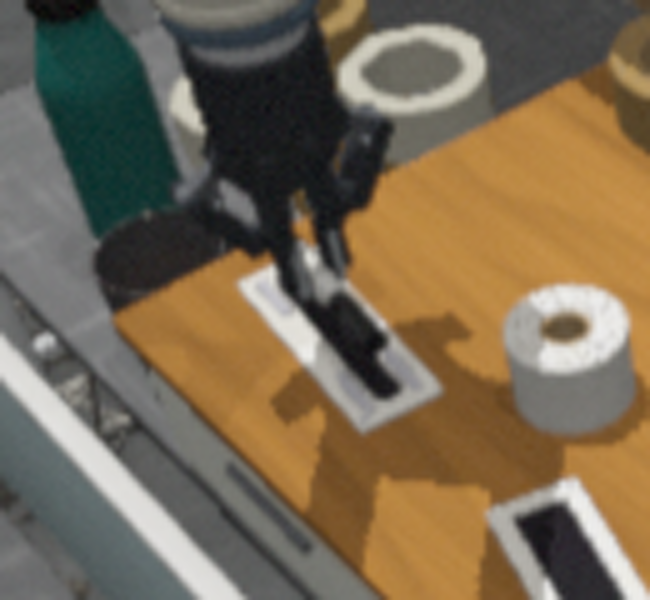

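>>> arm_command([
  {"translation": [0.1,0.05,0.8],"twist": 0.003,"gripper": 0.1},
  {"translation": [0.19,0.08,1.6],"twist": 0.003,"gripper": 0.1},
  {"translation": [0.19,0.08,2.3],"twist": 0.003,"gripper": 0.1},
  {"translation": [0.19,0.08,2.5],"twist": 0.003,"gripper": 0.1},
  {"translation": [0.19,0.08,2.5],"twist": 0.003,"gripper": 0.1},
])

```text
clock: 10.03
eef_pos: [440.6, 356.5, 138.6]
tcp_rot: [3.137, -0.003, -0.09]
contact_force: [-0.1, 0.3, -0.3]
opening: 0.178
```

```bash
python3 -c "
from h import *
rel(439.9,358.3,128.4,-5.05)"
```

```text
t 10.03 tcp [440.6 356.5 138.6] rpy [ 1.7976e+02 -1.7000e-01 -5.1500e+00] F [-0.1  0.3 -0.3] op 0.178
-> trans cm [-0.09 -0.18  1.02] twist -0.002 rows 0.3
```

>>> arm_command([
  {"translation": [-0.09,-0.18,0.3],"twist": 0,"gripper": 0.1},
  {"translation": [-0.09,-0.18,0.6],"twist": -0.002,"gripper": 0.1},
  {"translation": [-0.09,-0.18,0.85],"twist": -0.002,"gripper": 0.1},
  {"translation": [-0.09,-0.18,1.0],"twist": -0.002,"gripper": 0.1},
  {"translation": [-0.09,-0.18,1.0],"twist": -0.002,"gripper": 0.1},
])

```text
clock: 10.45
eef_pos: [439.7, 358.2, 128.3]
tcp_rot: [3.137, -0.003, -0.088]
contact_force: [0.7, -0.8, -0.2]
opening: 0.177
```

```bash
python3 -c "
from h import *
rel(439.9,358.3,128,-5.05)
f=grab_frame('scene');u=proj('scene',[440,358,130])[0].astype(int);cv2.imwrite('pics/c7.png',cv2.resize(f[max(u[1]-40,0):u[1]+40,u[0]-40:u[0]+40],None,fx=7,fy=7,interpolation=2))"
```

```text
t 10.45 tcp [439.7 358.2 128.3] rpy [ 1.7974e+02 -1.5000e-01 -5.0300e+00] F [ 0.7 -0.8 -0.2] op 0.177
-> trans cm [ 0.02 -0.01  0.03] twist 0.0 rows 0.0
```

View pics/c7.png

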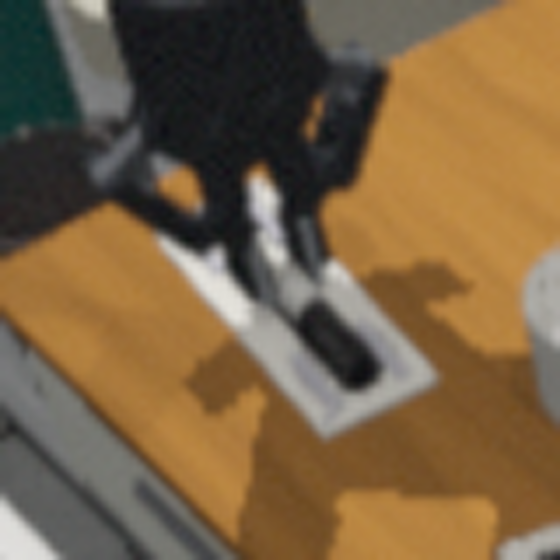

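>>> arm_command([
  {"translation": [0.02,0,0.05],"twist": 0,"gripper": 0.1},
  {"translation": [0.02,0,0.1],"twist": 0,"gripper": 0.1},
  {"translation": [0.02,0,0.1],"twist": 0,"gripper": 0.1},
  {"translation": [0.02,0,0.1],"twist": 0,"gripper": 0.1},
  {"translation": [0.02,0,0.1],"twist": 0,"gripper": 0.1},
])

```text
clock: 10.92
eef_pos: [440.1, 358.4, 128.0]
tcp_rot: [3.137, -0.003, -0.088]
contact_force: [-1.6, -1.0, 5.5]
opening: 0.181
```

>>> arm_command([
  {"translation": [0,0,-0.05],"twist": 0,"gripper": 0.2},
  {"translation": [0,0,-0.05],"twist": 0,"gripper": 0.25},
  {"translation": [0,0,-0.05],"twist": 0,"gripper": 0.33},
  {"translation": [0,0,-0.05],"twist": 0,"gripper": 0.38},
  {"translation": [0,0,-0.1],"twist": 0,"gripper": 0.38},
])

```text
clock: 11.33
eef_pos: [440.0, 358.3, 128.8]
tcp_rot: [3.137, -0.003, -0.088]
contact_force: [0.9, -1.0, -0.1]
opening: 0.384
```

>>> arm_command([
  {"translation": [0,0,-0.5],"twist": 0,"gripper": 0.4},
  {"translation": [0,0,-2],"twist": 0,"gripper": 0.4},
  {"translation": [0,0,-4.5],"twist": 0,"gripper": 0.4},
  {"translation": [0,1,-7],"twist": 0,"gripper": 0.6},
  {"translation": [0,4,-8.5],"twist": 0,"gripper": 0.8},
])

```text
clock: 11.75
eef_pos: [437.7, 321.6, 216.9]
tcp_rot: [3.141, -0.006, -0.086]
contact_force: [1.2, 0.3, 0.9]
opening: 0.669
```

```bash
python3 -c "
from h import *
rel(430.5,-347,215,2.4)"
```

```text
t 11.75 tcp [437.7 321.6 216.9] rpy [179.97  -0.34  -4.93] F [1.2 0.3 0.9] op 0.669
-> trans cm [ 5.03 66.67  0.26] twist -0.128 rows 16.0
```

>>> arm_command([
  {"translation": [0.3,4,0],"twist": -0.01,"gripper": 0.85},
  {"translation": [0.6,8,0],"twist": -0.02,"gripper": 0.85},
  {"translation": [0.9,12,0],"twist": -0.03,"gripper": 0.85},
  {"translation": [1.2,16,0],"twist": -0.04,"gripper": 0.85},
  {"translation": [1.5,20,0],"twist": -0.05,"gripper": 0.85},
])

```text
clock: 12.17
eef_pos: [435.1, 119.5, 217.6]
tcp_rot: [3.141, -0.007, -0.035]
contact_force: [0.4, 0.4, 0.3]
opening: 0.851
```

>>> arm_command([
  {"translation": [0.3,4,0],"twist": -0.01,"gripper": 0.85},
  {"translation": [0.6,8,0],"twist": -0.02,"gripper": 0.85},
  {"translation": [0.9,12,0],"twist": -0.03,"gripper": 0.85},
  {"translation": [1.2,16,0],"twist": -0.04,"gripper": 0.85},
  {"translation": [1.5,20,0],"twist": -0.05,"gripper": 0.85},
])

```text
clock: 12.58
eef_pos: [442.8, -82.9, 218.5]
tcp_rot: [3.14, -0.008, 0.016]
contact_force: [1.4, 0.4, -0.2]
opening: 0.849
```

```bash
python3 -c "
from h import *
rel(430.5,-347,215,2.4)"
```

```text
t 12.58 tcp [442.8 -82.9 218.5] rpy [179.93  -0.44   0.9 ] F [ 1.4  0.4 -0.2] op 0.849
-> trans cm [-1.65 26.38  0.37] twist -0.026 rows 6.3
```

>>> arm_command([
  {"translation": [-0.3,4,0],"twist": -0.01,"gripper": 0.85},
  {"translation": [-0.5,8,0],"twist": -0.02,"gripper": 0.85},
  {"translation": [-0.8,12,0.3],"twist": -0.026,"gripper": 0.85},
  {"translation": [-1.1,16,0.3],"twist": -0.026,"gripper": 0.85},
  {"translation": [-1.3,20,0.3],"twist": -0.026,"gripper": 0.85},
])

```text
clock: 13.0
eef_pos: [432.3, -285.2, 216.0]
tcp_rot: [3.14, -0.008, 0.041]
contact_force: [1.0, 0.4, 0.2]
opening: 0.852
```

```bash
python3 -c "
from h import *
rel(430.5,-347,172,2.4)"
```

```text
t 13.0 tcp [ 432.3 -285.2  216. ] rpy [179.91  -0.46   2.37] F [1.  0.4 0.2] op 0.852
-> trans cm [-0.47  6.16  4.41] twist -0.001 rows 1.8
```

>>> arm_command([
  {"translation": [-0.2,2.5,0.5],"twist": 0,"gripper": 0.85},
  {"translation": [-0.4,5,1.5],"twist": 0,"gripper": 0.85},
  {"translation": [-0.47,6.16,3],"twist": 0,"gripper": 0.85},
  {"translation": [-0.47,6.16,4.3],"twist": 0,"gripper": 0.85},
  {"translation": [-0.47,6.16,4.3],"twist": 0,"gripper": 0.85},
])

```text
clock: 13.42
eef_pos: [429.0, -346.9, 170.9]
tcp_rot: [-3.141, -0.005, 0.04]
contact_force: [-0.6, -0.4, -0.1]
opening: 0.848
```

```bash
python3 -c "
from h import *
rel(430.5,-347,136,2.4)
f=grab_frame('scene');u=proj('scene',[430,-347,150])[0].astype(int);cv2.imwrite('pics/c8.png',cv2.resize(f[max(u[1]-60,0):u[1]+60,u[0]-65:u[0]+65],None,fx=5,fy=5,interpolation=2))"
```

```text
t 13.42 tcp [ 429.  -346.9  170.9] rpy [-179.94   -0.29    2.28] F [-0.6 -0.4 -0.1] op 0.848
-> trans cm [0.13 0.02 3.49] twist -0.002 rows 0.8
```

View pics/c8.png

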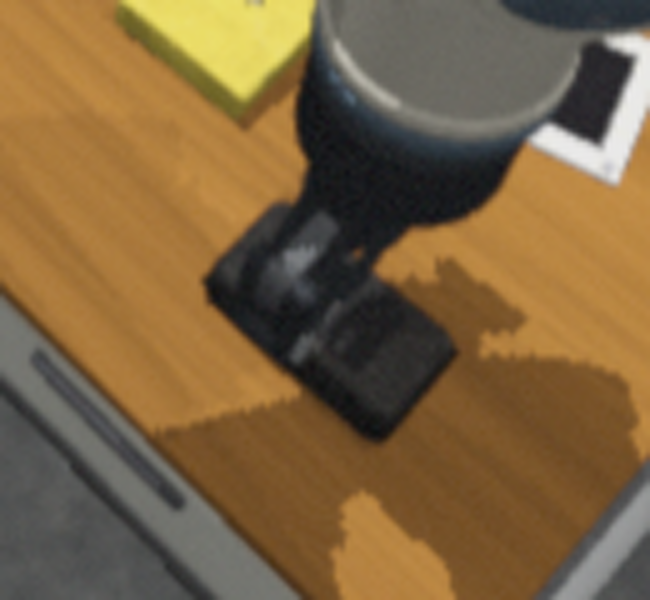

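>>> arm_command([
  {"translation": [0.13,0.02,1.2],"twist": 0,"gripper": 0.85},
  {"translation": [0.13,0.02,2.4],"twist": 0,"gripper": 0.85},
  {"translation": [0.13,0.02,3.6],"twist": 0,"gripper": 0.85},
  {"translation": [0.13,0.02,4.4],"twist": 0,"gripper": 0.85},
  {"translation": [0.13,0.02,4.4],"twist": 0,"gripper": 0.85},
])

```text
clock: 13.88
eef_pos: [430.1, -345.6, 126.0]
tcp_rot: [-3.139, -0.003, 0.041]
contact_force: [0.3, 0.4, -0.1]
opening: 0.85
```

>>> arm_command([
  {"translation": [0,0,0],"twist": 0,"gripper": 0.75},
  {"translation": [0,0,0],"twist": 0,"gripper": 0.65},
  {"translation": [0,0,0],"twist": 0,"gripper": 0.45},
  {"translation": [0,0,0],"twist": 0,"gripper": 0.45},
  {"translation": [0,0,0],"twist": 0,"gripper": 0.45},
], squeeze=60)

```text
clock: 14.3
eef_pos: [430.4, -345.8, 126.4]
tcp_rot: [-3.14, -0.004, 0.041]
contact_force: [0.4, -0.2, 1.0]
opening: 0.593
```

```bash
python3 -c "
from h import *
rel(600.6,-323.6,200,16)"
```

```text
t 14.3 tcp [ 430.4 -345.8  126.4] rpy [-179.88   -0.23    2.35] F [ 0.4 -0.2  1. ] op 0.593
-> trans cm [17.12 -1.53 -7.28] twist -0.238 rows 4.5
```

>>> arm_command([
  {"translation": [0,0,-1],"twist": 0,"gripper": 0.45},
  {"translation": [0,0,-2.5],"twist": 0,"gripper": 0.45},
  {"translation": [0,0,-4.5],"twist": 0,"gripper": 0.45},
  {"translation": [1,0,-6],"twist": -0.03,"gripper": 0.45},
  {"translation": [3,-0.2,-6.5],"twist": -0.06,"gripper": 0.45},
])

```text
clock: 14.72
eef_pos: [459.6, -343.6, 194.7]
tcp_rot: [3.141, -0.005, 0.101]
contact_force: [-0.0, -2.0, -2.8]
opening: 0.594
```

```bash
python3 -c "
from h import *
rel(600.4,-322.7,190,16.05)"
```

```text
t 14.72 tcp [ 459.6 -343.6  194.7] rpy [179.99  -0.31   5.79] F [-0.  -2.  -2.8] op 0.594
-> trans cm [14.21 -0.66  0.54] twist -0.179 rows 3.4
```

>>> arm_command([
  {"translation": [3,-0.2,0],"twist": -0.04,"gripper": 0.45},
  {"translation": [6.5,-0.3,0],"twist": -0.08,"gripper": 0.45},
  {"translation": [10,-0.5,0.3],"twist": -0.13,"gripper": 0.45},
  {"translation": [13,-0.6,0.5],"twist": -0.179,"gripper": 0.45},
  {"translation": [14.2,-0.66,0.5],"twist": -0.179,"gripper": 0.45},
])

```text
clock: 15.13
eef_pos: [603.7, -321.8, 190.8]
tcp_rot: [3.14, -0.007, 0.284]
contact_force: [-1.1, 0.3, -0.9]
opening: 0.591
```

```bash
python3 -c "
from h import *
rel(600.4,-322.7,142,16.05)
f=grab_frame('scene');u=proj('scene',[600,-322,150])[0].astype(int);cv2.imwrite('pics/c9.png',cv2.resize(f[max(u[1]-60,0):u[1]+60,u[0]-65:u[0]+65],None,fx=5,fy=5,interpolation=2))"
```

```text
t 15.13 tcp [ 603.7 -321.8  190.8] rpy [179.9   -0.4   16.28] F [-1.1  0.3 -0.9] op 0.591
-> trans cm [-0.38 -0.01  4.87] twist 0.004 rows 1.2
```

View pics/c9.png

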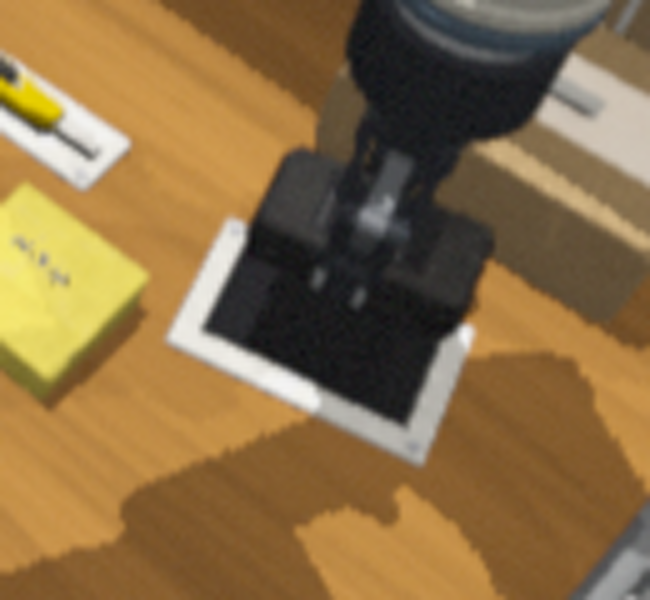

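>>> arm_command([
  {"translation": [-0.3,0,1],"twist": 0.004,"gripper": 0.45},
  {"translation": [-0.38,-0.01,2.5],"twist": 0.004,"gripper": 0.45},
  {"translation": [-0.38,-0.01,4],"twist": 0.004,"gripper": 0.45},
  {"translation": [-0.38,-0.01,4.7],"twist": 0.004,"gripper": 0.45},
  {"translation": [-0.38,-0.01,4.7],"twist": 0.004,"gripper": 0.45},
])

```text
clock: 15.6
eef_pos: [598.3, -322.3, 141.5]
tcp_rot: [-3.141, -0.004, 0.277]
contact_force: [-0.6, 0.3, -2.6]
opening: 0.592
```

```bash
python3 -c "
from h import *
rel(600.4,-322.7,130.6,16.05)"
```

```text
t 15.6 tcp [ 598.3 -322.3  141.5] rpy [-179.94   -0.23   15.86] F [-0.6  0.3 -2.6] op 0.592
-> trans cm [0.18 0.1  1.09] twist -0.003 rows 0.3
```

>>> arm_command([
  {"translation": [0.18,0.1,0.3],"twist": -0.003,"gripper": 0.45},
  {"translation": [0.18,0.1,0.6],"twist": -0.003,"gripper": 0.45},
  {"translation": [0.18,0.1,0.85],"twist": -0.003,"gripper": 0.45},
  {"translation": [0.18,0.1,1.0],"twist": -0.003,"gripper": 0.45},
  {"translation": [0.18,0.1,1.05],"twist": -0.003,"gripper": 0.45},
])

```text
clock: 16.02
eef_pos: [600.4, -322.8, 131.1]
tcp_rot: [-3.141, -0.004, 0.28]
contact_force: [-0.5, 0.5, -2.6]
opening: 0.591
```

```bash
python3 -c "
from h import *
rel(600.4,-322.7,130.4,16.05)"
```

```text
t 16.02 tcp [ 600.4 -322.8  131.1] rpy [-179.95   -0.24   16.02] F [-0.5  0.5 -2.6] op 0.591
-> trans cm [ 0.   -0.01  0.07] twist -0.0 rows 0.0
```

>>> arm_command([
  {"translation": [0,0,0.05],"twist": 0,"gripper": 0.45},
  {"translation": [0,0,0.09],"twist": 0,"gripper": 0.45},
  {"translation": [0,0,0.09],"twist": 0,"gripper": 0.45},
  {"translation": [0,0,0.09],"twist": 0,"gripper": 0.6},
  {"translation": [0,0,0.09],"twist": 0,"gripper": 0.68},
])

```text
clock: 16.43
eef_pos: [600.6, -322.8, 130.4]
tcp_rot: [-3.141, -0.005, 0.28]
contact_force: [-0.0, -0.4, -0.1]
opening: 0.676
```

>>> arm_command([
  {"translation": [0,0,0],"twist": 0,"gripper": 0.75},
  {"translation": [0,0,-1],"twist": 0,"gripper": 0.8},
  {"translation": [0,0,-3],"twist": 0,"gripper": 0.8},
  {"translation": [0,0,-6],"twist": 0,"gripper": 0.8},
  {"translation": [0,0,-8],"twist": 0,"gripper": 0.8},
])

```text
clock: 16.85
eef_pos: [600.9, -323.3, 213.5]
tcp_rot: [3.141, -0.006, 0.28]
contact_force: [1.5, -0.1, 0.0]
opening: 0.795
```

```bash
python3 -c "
from h import *
rel(605.2,112.8,225,27)"
```

```text
t 16.85 tcp [ 600.9 -323.3  213.5] rpy [179.95  -0.35  16.03] F [ 1.5 -0.1  0. ] op 0.795
-> trans cm [ 12.46 -41.8   -1.11] twist -0.192 rows 10.5
```

>>> arm_command([
  {"translation": [1,-3.5,-0.3],"twist": -0.02,"gripper": 0.7},
  {"translation": [2.2,-7.5,-0.6],"twist": -0.04,"gripper": 0.65},
  {"translation": [3.4,-11.5,-1],"twist": -0.06,"gripper": 0.65},
  {"translation": [4.6,-15.5,-1.1],"twist": -0.08,"gripper": 0.65},
  {"translation": [5.8,-19.5,-1.1],"twist": -0.1,"gripper": 0.65},
])

```text
clock: 17.27
eef_pos: [602.9, -119.0, 226.4]
tcp_rot: [3.139, -0.008, 0.38]
contact_force: [-1.0, 0.8, -0.2]
opening: 0.645
```

>>> arm_command([
  {"translation": [1.2,-3.6,0],"twist": -0.02,"gripper": 0.65},
  {"translation": [2.5,-7.2,0],"twist": -0.04,"gripper": 0.65},
  {"translation": [3.8,-10.8,0],"twist": -0.06,"gripper": 0.65},
  {"translation": [5.1,-14.4,0],"twist": -0.08,"gripper": 0.65},
  {"translation": [6.3,-18,0],"twist": -0.09,"gripper": 0.65},
])

```text
clock: 17.68
eef_pos: [594.7, 73.4, 227.7]
tcp_rot: [3.138, -0.009, 0.471]
contact_force: [0.6, 1.0, -0.4]
opening: 0.652
```

```bash
python3 -c "
from h import *
rel(605.3,112.7,200,27)
f=grab_frame('top');cv2.imwrite('pics/t2.png',f);cv2.imwrite('pics/c10.png',cv2.resize(f[140:260,310:490],None,fx=4.4,fy=4.4,interpolation=2))"
```

```text
t 17.68 tcp [594.7  73.4 227.7] rpy [179.78  -0.52  27.  ] F [ 0.6  1.  -0.4] op 0.652
-> trans cm [ 2.7  -3.03  2.78] twist -0.0 rows 1.2
```

View pics/c10.png

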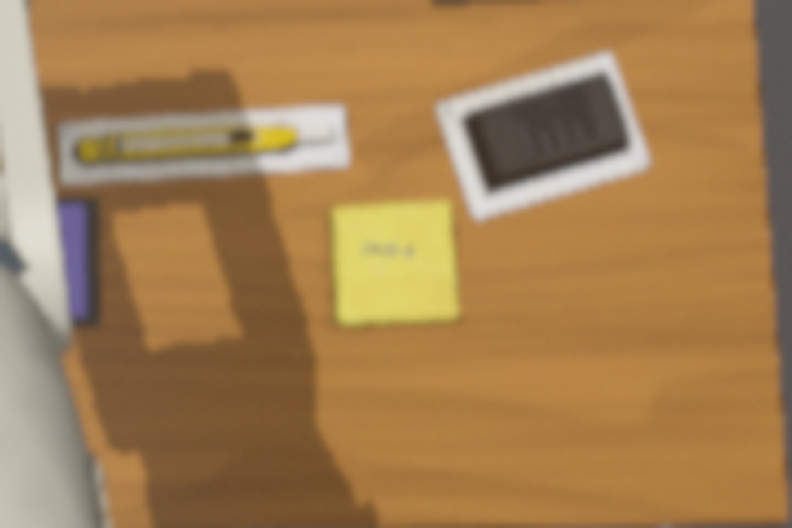

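Cutter and brick lie well on their plates (cutter at about crop 75–298, 145; brick 470–625, 130). On to the carton.

>>> arm_command([
  {"translation": [1.2,-1.4,0.5],"twist": 0,"gripper": 0.65},
  {"translation": [2.4,-2.7,1.2],"twist": 0,"gripper": 0.65},
  {"translation": [2.7,-3.03,2],"twist": 0,"gripper": 0.65},
  {"translation": [2.7,-3.03,2.5],"twist": 0,"gripper": 0.65},
  {"translation": [2.7,-3.03,2.5],"twist": 0,"gripper": 0.65},
])

```text
clock: 18.15
eef_pos: [603.9, 118.1, 201.8]
tcp_rot: [3.141, -0.008, 0.474]
contact_force: [-0.9, 0.8, -0.4]
opening: 0.65
```

```bash
python3 -c "
from h import *
rel(605.3,112.7,144,27)
f=grab_frame('scene');u=proj('scene',[605,112,170])[0].astype(int);cv2.imwrite('pics/c11.png',cv2.resize(f[max(u[1]-60,0):u[1]+60,u[0]-65:u[0]+65],None,fx=5,fy=5,interpolation=2))"
```

```text
t 18.15 tcp [603.9 118.1 201.8] rpy [179.98  -0.47  27.13] F [-0.9  0.8 -0.4] op 0.65
-> trans cm [-0.17  0.54  5.78] twist 0.002 rows 1.4
```

View pics/c11.png

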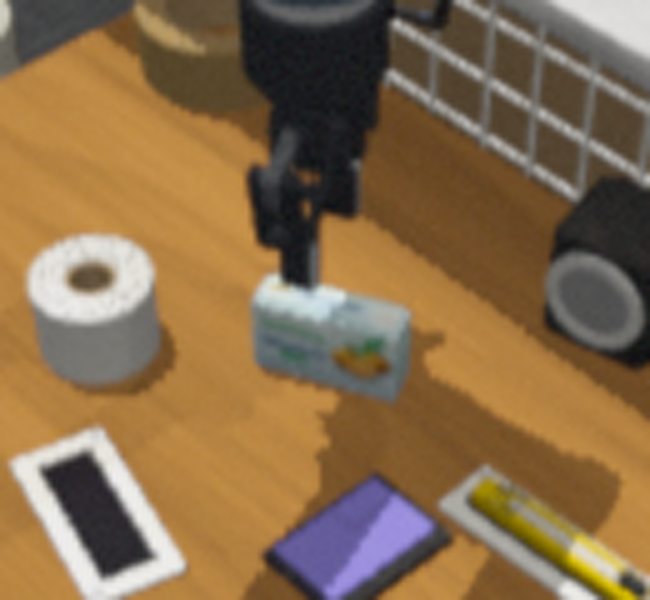

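>>> arm_command([
  {"translation": [-0.17,0.54,0.3],"twist": 0,"gripper": 0.65},
  {"translation": [-0.17,0.54,1.5],"twist": 0,"gripper": 0.65},
  {"translation": [-0.17,0.54,3.2],"twist": 0,"gripper": 0.65},
  {"translation": [-0.17,0.54,5],"twist": 0,"gripper": 0.65},
  {"translation": [-0.17,0.54,5.8],"twist": 0,"gripper": 0.65},
])

```text
clock: 18.62
eef_pos: [604.3, 111.2, 141.8]
tcp_rot: [-3.141, -0.006, 0.472]
contact_force: [-0.3, 0.2, -1.0]
opening: 0.644
```

```bash
python3 -c "
from h import *
rel(605.3,112.7,140,27)"
```

```text
t 18.62 tcp [604.3 111.2 141.8] rpy [-179.99   -0.34   27.02] F [-0.3  0.2 -1. ] op 0.644
-> trans cm [ 0.16 -0.09  0.18] twist 0.0 rows 0.1
```

>>> arm_command([
  {"translation": [0.16,-0.09,0.15],"twist": 0,"gripper": 0.55},
  {"translation": [0.16,-0.09,0.15],"twist": 0,"gripper": 0.45},
  {"translation": [0.16,-0.09,0.15],"twist": 0,"gripper": 0.38},
  {"translation": [0.16,-0.09,0.15],"twist": 0,"gripper": 0.3},
  {"translation": [0.16,-0.09,0.15],"twist": 0,"gripper": 0.25},
], squeeze=25)

```text
clock: 19.03
eef_pos: [605.9, 112.8, 141.2]
tcp_rot: [3.141, -0.008, 0.472]
contact_force: [0.5, -0.2, -0.7]
opening: 0.341
```

>>> arm_command([
  {"translation": [0,0,0],"twist": 0,"gripper": 0.25},
  {"translation": [0,0,0],"twist": 0,"gripper": 0.25},
  {"translation": [0,0,0],"twist": 0,"gripper": 0.25},
  {"translation": [0,0,0],"twist": 0,"gripper": 0.25},
  {"translation": [0,0,0],"twist": 0,"gripper": 0.25},
])

```text
clock: 19.45
eef_pos: [605.9, 112.8, 141.3]
tcp_rot: [3.141, -0.007, 0.472]
contact_force: [-0.7, 0.4, -1.4]
opening: 0.34
```

>>> arm_command([
  {"translation": [0,0,-1],"twist": 0,"gripper": 0.25},
  {"translation": [0,0,-2.5],"twist": 0,"gripper": 0.25},
  {"translation": [0,0,-4.5],"twist": 0,"gripper": 0.25},
  {"translation": [0,0,-6],"twist": 0.05,"gripper": 0.25},
  {"translation": [0,0,-6.5],"twist": 0.1,"gripper": 0.25},
])

```text
clock: 19.87
eef_pos: [606.8, 112.9, 209.7]
tcp_rot: [3.141, -0.011, 0.37]
contact_force: [1.6, 0.2, -0.2]
opening: 0.343
```

```bash
python3 -c "
from h import *
rel(432.5,114.7,200,-14.3)
f=grab_frame('scene');u=proj('scene',[605,112,200])[0].astype(int);cv2.imwrite('pics/c12.png',cv2.resize(f[max(u[1]-60,0):u[1]+60,u[0]-65:u[0]+65],None,fx=5,fy=5,interpolation=2))"
```

```text
t 19.87 tcp [606.8 112.9 209.7] rpy [179.99  -0.65  21.18] F [ 1.6  0.2 -0.2] op 0.343
-> trans cm [-16.2   -6.46   0.78] twist 0.619 rows 5.0
```

View pics/c12.png

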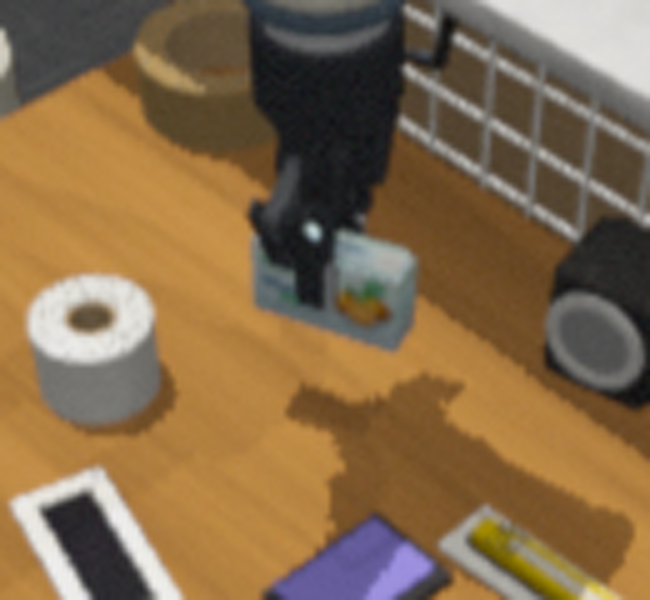

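>>> arm_command([
  {"translation": [-2.5,-1,0],"twist": 0.1,"gripper": 0.25},
  {"translation": [-5.5,-2.2,0],"twist": 0.21,"gripper": 0.25},
  {"translation": [-8.5,-3.4,0],"twist": 0.32,"gripper": 0.25},
  {"translation": [-11.5,-4.6,0],"twist": 0.43,"gripper": 0.25},
  {"translation": [-14,-5.6,0],"twist": 0.54,"gripper": 0.25},
])

```text
clock: 20.33
eef_pos: [453.6, 114.9, 207.9]
tcp_rot: [-3.136, -0.009, -0.179]
contact_force: [0.1, 0.3, 0.6]
opening: 0.345
```

```bash
python3 -c "
from h import *
rel(432.5,114.7,170,-14.3)"
```

```text
t 20.33 tcp [453.6 114.9 207.9] rpy [-179.69   -0.52  -10.23] F [0.1 0.3 0.6] op 0.345
-> trans cm [-2.11  0.41  3.77] twist 0.071 rows 1.0
```

>>> arm_command([
  {"translation": [-1,0.2,0.5],"twist": 0.03,"gripper": 0.25},
  {"translation": [-2,0.4,1.5],"twist": 0.06,"gripper": 0.25},
  {"translation": [-2.11,0.41,2.6],"twist": 0.071,"gripper": 0.25},
  {"translation": [-2.11,0.41,3.7],"twist": 0.071,"gripper": 0.25},
  {"translation": [-2.11,0.41,3.7],"twist": 0.071,"gripper": 0.25},
])

```text
clock: 20.75
eef_pos: [431.1, 114.4, 169.4]
tcp_rot: [-3.137, -0.006, -0.248]
contact_force: [0.1, 0.1, -0.9]
opening: 0.338
```

```bash
python3 -c "
from h import *
rel(432.6,114.7,151,-14.3)"
```

```text
t 20.75 tcp [431.1 114.4 169.4] rpy [-179.72   -0.37  -14.22] F [ 0.1  0.1 -0.9] op 0.338
-> trans cm [ 0.12 -0.05  1.84] twist 0.001 rows 0.4
```

>>> arm_command([
  {"translation": [0.12,-0.05,0.5],"twist": 0.001,"gripper": 0.25},
  {"translation": [0.12,-0.05,1.1],"twist": 0.001,"gripper": 0.25},
  {"translation": [0.12,-0.05,1.6],"twist": 0.001,"gripper": 0.25},
  {"translation": [0.12,-0.05,1.8],"twist": 0.001,"gripper": 0.25},
  {"translation": [0.12,-0.05,1.8],"twist": 0.001,"gripper": 0.25},
])

```text
clock: 21.17
eef_pos: [432.3, 114.6, 150.9]
tcp_rot: [-3.137, -0.006, -0.249]
contact_force: [-0.4, -0.1, 0.4]
opening: 0.342
```

```bash
python3 -c "
from h import *
rel(432.6,114.7,145.3,-14.3)
f=grab_frame('scene');u=proj('scene',[432,114,150])[0].astype(int);cv2.imwrite('pics/c13.png',cv2.resize(f[max(u[1]-60,0):u[1]+60,u[0]-65:u[0]+65],None,fx=5,fy=5,interpolation=2))"
```

```text
t 21.17 tcp [432.3 114.6 150.9] rpy [-179.75   -0.32  -14.27] F [-0.4 -0.1  0.4] op 0.342
-> trans cm [ 0.02 -0.01  0.56] twist 0.0 rows 0.1
```

View pics/c13.png

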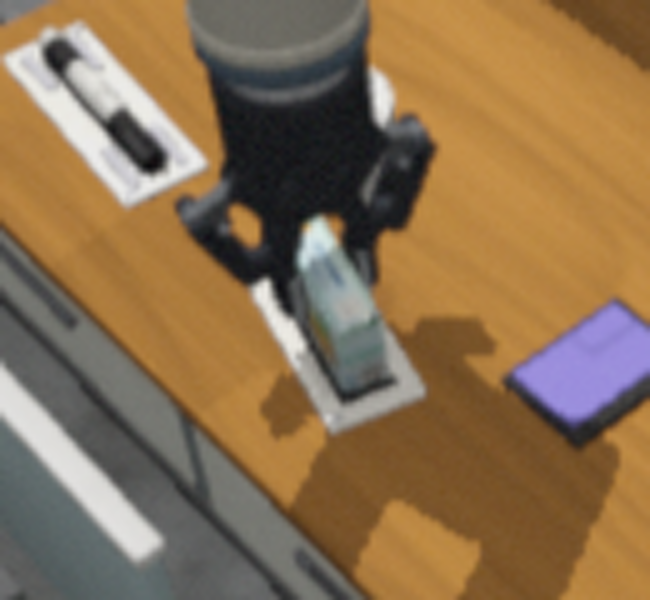

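Carton hovers over its plate, pen lies on its own. Lower and release.

>>> arm_command([
  {"translation": [0.02,0,0.2],"twist": 0,"gripper": 0.25},
  {"translation": [0.02,0,0.4],"twist": 0,"gripper": 0.25},
  {"translation": [0.02,0,0.55],"twist": 0,"gripper": 0.25},
  {"translation": [0.02,0,0.57],"twist": 0,"gripper": 0.25},
  {"translation": [0.02,0,0.57],"twist": 0,"gripper": 0.25},
])

```text
clock: 21.63
eef_pos: [432.6, 114.6, 145.4]
tcp_rot: [-3.137, -0.006, -0.249]
contact_force: [0.1, 0.0, -0.2]
opening: 0.345
```

>>> arm_command([
  {"translation": [0,0,0.02],"twist": 0,"gripper": 0.3},
  {"translation": [0,0,0.02],"twist": 0,"gripper": 0.36},
  {"translation": [0,0,0.02],"twist": 0,"gripper": 0.42},
  {"translation": [0,0,0.02],"twist": 0,"gripper": 0.5},
  {"translation": [0,0,0.02],"twist": 0,"gripper": 0.55},
])

```text
clock: 22.05
eef_pos: [432.7, 114.6, 145.3]
tcp_rot: [-3.137, -0.006, -0.249]
contact_force: [-0.3, 0.3, 0.3]
opening: 0.55
```

>>> arm_command([
  {"translation": [0,0,-1],"twist": 0,"gripper": 0.55},
  {"translation": [0,0,-3],"twist": 0,"gripper": 0.55},
  {"translation": [0,0,-6],"twist": 0,"gripper": 0.55},
  {"translation": [0,0,-9],"twist": 0,"gripper": 0.55},
  {"translation": [0,0,-13],"twist": 0,"gripper": 0.55},
])

```text
clock: 22.47
eef_pos: [430.5, 113.9, 276.1]
tcp_rot: [-3.138, -0.004, -0.249]
contact_force: [1.3, 1.4, -0.3]
opening: 0.549
```

>>> arm_command([
  {"translation": [-2,1,0],"twist": 0,"gripper": 0.55},
  {"translation": [-5,3,0],"twist": 0,"gripper": 0.55},
  {"translation": [-8,6,0],"twist": 0,"gripper": 0.55},
  {"translation": [-10,9,0],"twist": 0,"gripper": 0.55},
  {"translation": [-11,11,0],"twist": 0,"gripper": 0.55},
])

```text
clock: 22.88
eef_pos: [293.4, 33.4, 275.4]
tcp_rot: [-3.139, -0.003, -0.248]
contact_force: [0.1, -0.1, 0.3]
opening: 0.551
```

```bash
python3 -c "
from h import *
for n in('top','scene'):
  f=grab_frame(n);cv2.imwrite(f'pics/e_{n}.png',f)
a=cv2.imread('pics/e_top.png');cv2.imwrite('pics/e1.png',cv2.resize(a[140:270,150:490],(800,306),interpolation=2))
print(sense()['eef_pos'])"
```

```text
[294.35854631  32.9073974  275.74905836]
```

View pics/e1.png

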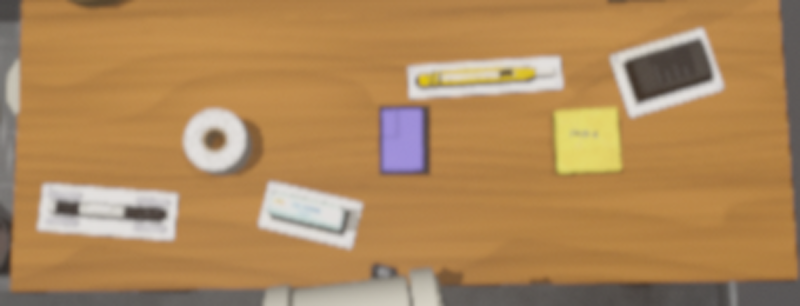

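View pics/e_scene.png

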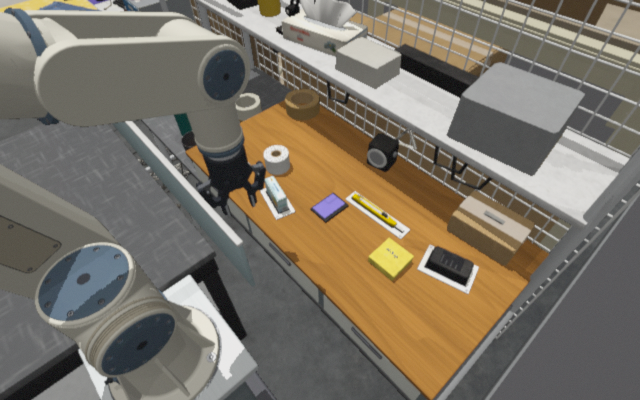

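```bash
python3 - <<'E'
from h import *
t=cv2.imread('pics/e_top.png')
def M(img,n,roi,z,f,name):
    x0,y0,x1,y1=roi;S=6
    c=cv2.resize(img[y0:y1,x0:x1],None,fx=S,fy=S,interpolation=cv2.INTER_CUBIC)
    hsv=cv2.cvtColor(c,cv2.COLOR_BGR2HSV).astype(int)
    m=f(hsv[...,0],hsv[...,1],hsv[...,2]).astype(np.uint8)*255
    m=cv2.morphologyEx(m,cv2.MORPH_CLOSE,np.ones((5,5)))
    k,l,st,ce=cv2.connectedComponentsWithStats(m);i=1+np.argmax(st[1:,4]);m=(l==i).astype(np.uint8)*255
    cn=max(cv2.findContours(m,cv2.RETR_EXTERNAL,cv2.CHAIN_APPROX_NONE)[0],key=cv2.contourArea)[:,0,:]
    p=ray(n,(cn+.5)/S-.5+[x0,y0],z).astype(np.float32)
    (cx,cy),(w,h),a=cv2.minAreaRect(p)
    if w<h:w,h,a=h,w,a+90
    print(name,n,np.round([cx,cy,w,h,(a+90)%180-90],1))
    cv2.drawContours(c,[cn],-1,(0,0,255),1);return c
D=[]
D.append(M(t,'top',ROI['pl_brick'][:4],139,lambda h,s,v:v<130,'brick (want 600.7 -323.7 -73.9)'))
D.append(M(t,'top',ROI['pl_cut'][:4],130,lambda h,s,v:((h>20)&(s>100)&(h<32)&(v>100)),'cutter body (want 597.5 -86.2 -87.2)'))
D.append(M(t,'top',ROI['pl_mark'][:4],133,lambda h,s,v:(v<140)&(s<120),'pen part'))
D.append(M(t,'top',ROI['pl_cart'][:4],174,lambda h,s,v:(v>224),'carton top(want 432.6 114.7 75.7)'))
out=np.zeros((2*270,2*440,3),np.uint8)
for i,d in enumerate(D):
    r,q=divmod(i,2);d=d[:270,:440];out[r*270:r*270+d.shape[0],q*440:q*440+d.shape[1]]=d
cv2.imwrite('pics/e2.png',cv2.resize(out,(800,491)))
E
```

```text
brick (want 600.7 -323.7 -73.9) top [ 599.7 -322.2   99.2   52.6  -74. ]
cutter body (want 597.5 -86.2 -87.2) top [597.2 -89.1 143.3  15.6 -87.3]
pen part top [435.9 311.1  50.1  16.8  86.2]
carton top(want 432.6 114.7 75.7) top [427.6  86.8  17.9  12.6  73.9]
```

View pics/e2.png

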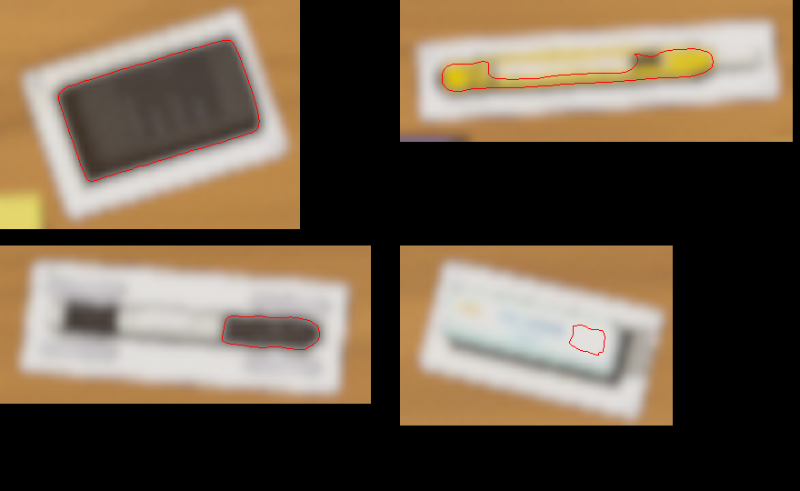

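```bash
python3 - <<'E'
from h import *
s=cv2.imread('pics/e_scene.png')
def crop(x0,y0,x1,y1,S,f): cv2.imwrite(f,cv2.resize(s[y0:y1,x0:x1],None,fx=S,fy=S,interpolation=2))
crop(340,185,415,245,10,'pics/s_cut.png');crop(412,240,486,296,10,'pics/s_brk.png');crop(245,165,305,225,10,'pics/s_car.png')
# expected corners
def P(c,ang,L,W,z,n='scene'):
    a=np.deg2rad(ang);d=np.array([np.cos(a),np.sin(a)]);e=np.array([-d[1],d[0]])
    return proj(n,[[*(np.array(c)+i*L/2*d+j*W/2*e),z] for i,j in((1,1),(1,-1),(-1,-1),(-1,1))])
print('brick top expect',((P((600.6,-323.8),-73.95,96,53,154)-[412,240])*10).round())
print('carton top expect',((P((432.6,114.7),75.7,89,30,174)-[245,165])*10).round())
d=np.array([-.0488,.9988])
print('cutter ends (blade tip, body end)',((proj('scene',[[*(np.array([598,-100.2])+k*d),z] for k,z in((-86,128),(-58,130),(86,130))])-[340,185])*10).round())
E
```

```text
brick top expect [[633. 213.]
 [561. 392.]
 [147. 196.]
 [230.  30.]]
carton top expect [[181. 139.]
 [284. 101.]
 [419. 319.]
 [312. 361.]]
cutter ends (blade tip, body end) [[628. 456.]
 [540. 389.]
 [121.  93.]]
```

View pics/s_cut.png

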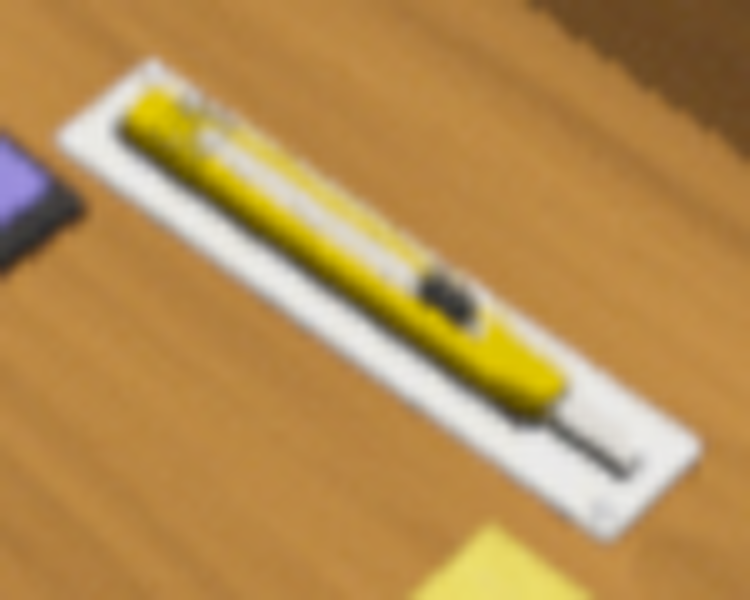

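View pics/s_brk.png

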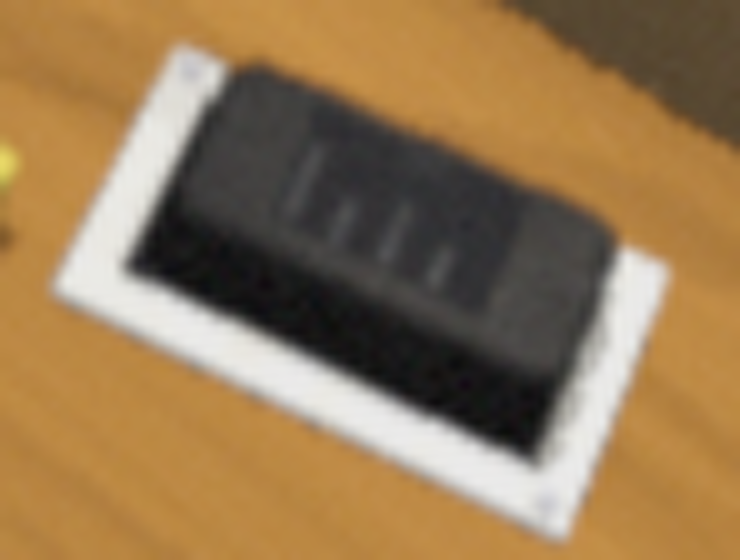

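View pics/s_car.png

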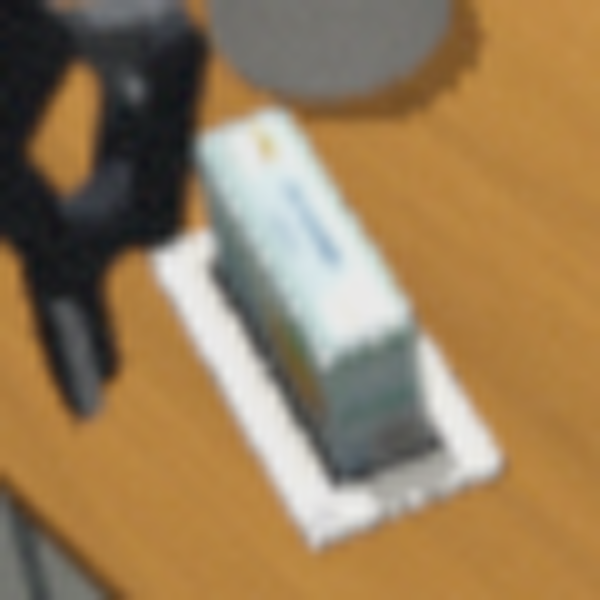

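```bash
python3 - <<'E'
from h import *
def Y(img,n,roi,z,c0,ang):
    x0,y0,x1,y1=roi;S=6
    c=cv2.resize(img[y0:y1,x0:x1],None,fx=S,fy=S,interpolation=cv2.INTER_CUBIC)
    hsv=cv2.cvtColor(c,cv2.COLOR_BGR2HSV).astype(int);H,s,v=hsv[...,0],hsv[...,1],hsv[...,2]
    m=((H>22)&(H<36)&(s>120)&(v>100)).astype(np.uint8)
    k,l,st,ce=cv2.connectedComponentsWithStats(m);i=1+np.argmax(st[1:,4])
    yy,xx=np.where(l==i);p=ray(n,np.c_[xx+.5,yy+.5]/S-.5+[x0,y0],z)
    a=np.deg2rad(ang);q=(p-c0)@[np.cos(a),np.sin(a)];r=(p-c0)@[np.sin(a),-np.cos(a)]
    print(n,'along',q.min().round(1),q.max().round(1),'mid',((q.min()+q.max())/2).round(1),'across',r.min().round(1),r.max().round(1))
    return
e=cv2.imread
c=np.array([598.1,-100.1])
Y(e('pics/e_top.png'),'top',ROI['pl_cut'][:4],130,c,92.75)
Y(e('pics/e_scene.png'),'scene',(340,185,415,238),130,c,92.75)
c=np.array([613.,327.2])
Y(e('pics/top0.png'),'top',ROI['cutter'][:4],126,c,83.2)
Y(e('pics/scene0.png'),'scene',(262,116,300,148),126,c,83.2)
E
```

```text
top along -59.8 82.5 mid 11.4 across -7.5 6.5
scene along -61.8 83.2 mid 10.7 across -10.8 10.3
top along -58.3 85.5 mid 13.6 across -8.7 9.3
scene along -58.7 92.4 mid 16.8 across -10.1 12.6
```

```bash
python3 -c "
from h import *
rel(597.1,-79.8,230,2.8)"
```

```text
t 22.98 tcp [294.4  32.9 275.7] rpy [-179.83   -0.25  -14.36] F [-0.1  0.2 -0.5] op 0.554
-> trans cm [32.1   3.43  4.7 ] twist -0.299 rows 7.8
```

>>> arm_command([
  {"translation": [3.5,0.4,0.5],"twist": -0.03,"gripper": 0.5},
  {"translation": [7.5,0.8,1],"twist": -0.07,"gripper": 0.45},
  {"translation": [11.5,1.2,1.5],"twist": -0.12,"gripper": 0.4},
  {"translation": [15.5,1.6,2],"twist": -0.16,"gripper": 0.4},
  {"translation": [19.5,2.1,2.5],"twist": -0.2,"gripper": 0.4},
])

```text
clock: 23.4
eef_pos: [480.8, -36.3, 251.7]
tcp_rot: [-3.139, -0.006, -0.049]
contact_force: [0.0, 1.1, 0.4]
opening: 0.401
```

```bash
python3 -c "
from h import *
rel(597.1,-79.8,165,2.8)"
```

```text
t 23.4 tcp [480.8 -36.3 251.7] rpy [-179.87   -0.34   -2.8 ] F [0.  1.1 0.4] op 0.401
-> trans cm [11.78  3.8   8.73] twist -0.098 rows 3.6
```

>>> arm_command([
  {"translation": [3.5,1,1],"twist": -0.03,"gripper": 0.4},
  {"translation": [7,2.2,3],"twist": -0.06,"gripper": 0.4},
  {"translation": [10.2,3.2,5],"twist": -0.09,"gripper": 0.4},
  {"translation": [11.78,3.8,7.5],"twist": -0.098,"gripper": 0.4},
  {"translation": [11.78,3.8,8.6],"twist": -0.098,"gripper": 0.4},
])

```text
clock: 23.82
eef_pos: [599.9, -80.7, 163.4]
tcp_rot: [-3.14, -0.006, 0.049]
contact_force: [-0.9, -0.7, -0.3]
opening: 0.398
```

```bash
python3 -c "
from h import *
rel(597.1,-79.8,134,2.8)"
```

```text
t 23.82 tcp [599.9 -80.7 163.4] rpy [-179.9    -0.32    2.8 ] F [-0.9 -0.7 -0.3] op 0.398
-> trans cm [-0.3  -0.1   2.94] twist 0.0 rows 0.7
```

>>> arm_command([
  {"translation": [-0.3,-0.1,0.5],"twist": 0,"gripper": 0.4},
  {"translation": [-0.3,-0.1,1.4],"twist": 0,"gripper": 0.4},
  {"translation": [-0.3,-0.1,2.3],"twist": 0,"gripper": 0.4},
  {"translation": [-0.3,-0.1,2.9],"twist": 0,"gripper": 0.4},
  {"translation": [-0.3,-0.1,2.9],"twist": 0,"gripper": 0.4},
])

```text
clock: 24.23
eef_pos: [596.2, -79.4, 133.9]
tcp_rot: [-3.14, -0.005, 0.049]
contact_force: [-0.4, 0.4, 0.0]
opening: 0.4
```

```bash
python3 -c "
from h import *
rel(597.1,-79.8,127,2.8)"
```

```text
t 24.23 tcp [596.2 -79.4 133.9] rpy [-179.89   -0.27    2.82] F [-0.4  0.4  0. ] op 0.4
-> trans cm [0.09 0.05 0.69] twist 0.0 rows 0.2
```

>>> arm_command([
  {"translation": [0.09,0.04,0.3],"twist": 0,"gripper": 0.4},
  {"translation": [0.09,0.04,0.6],"twist": 0,"gripper": 0.4},
  {"translation": [0.09,0.04,0.69],"twist": 0,"gripper": 0.4},
  {"translation": [0.09,0.04,0.69],"twist": 0,"gripper": 0.4},
  {"translation": [0.09,0.04,0.69],"twist": 0,"gripper": 0.4},
])

```text
clock: 24.65
eef_pos: [597.2, -79.7, 127.2]
tcp_rot: [-3.14, -0.005, 0.049]
contact_force: [0.2, -0.2, 0.2]
opening: 0.399
```

>>> arm_command([
  {"translation": [0,0,0],"twist": 0,"gripper": 0.3},
  {"translation": [0,0,0],"twist": 0,"gripper": 0.2},
  {"translation": [0,0,0],"twist": 0,"gripper": 0.1},
  {"translation": [0,0,0],"twist": 0,"gripper": 0.1},
  {"translation": [0,0,0],"twist": 0,"gripper": 0.1},
], squeeze=35)

```text
clock: 25.07
eef_pos: [597.5, -79.8, 127.6]
tcp_rot: [-3.14, -0.006, 0.049]
contact_force: [-1.2, 0.7, 5.1]
opening: 0.206
```

```bash
python3 -c "
from h import *
s=sense();p=s['eef_pos'];rel(p[0]-.15,p[1]+3,p[2]+1,2.8)"
```

```text
t 25.07 tcp [597.5 -79.8 127.6] rpy [-179.9    -0.32    2.81] F [-1.2  0.7  5.1] op 0.206
-> trans cm [ 0.  -0.3 -0.1] twist 0.0 rows 0.1
```

>>> arm_command([
  {"translation": [0,0,-0.1],"twist": 0,"gripper": 0.1},
  {"translation": [0,-0.1,-0.2],"twist": 0,"gripper": 0.1},
  {"translation": [0,-0.3,-0.2],"twist": 0,"gripper": 0.1},
  {"translation": [0,-0.3,-0.15],"twist": 0,"gripper": 0.1},
  {"translation": [0,-0.3,-0.1],"twist": 0,"gripper": 0.1},
])

```text
clock: 25.48
eef_pos: [597.2, -76.6, 128.4]
tcp_rot: [-3.14, -0.005, 0.049]
contact_force: [0.1, -0.9, -0.7]
opening: 0.201
```

```bash
python3 -c "
from h import *
rel(597.3,-76.8,127.5,2.8)"
```

```text
t 25.48 tcp [597.2 -76.6 128.4] rpy [-179.89   -0.3     2.83] F [ 0.1 -0.9 -0.7] op 0.201
-> trans cm [0.01 0.02 0.09] twist 0.0 rows 0.0
```

>>> arm_command([
  {"translation": [0,0.02,0.05],"twist": 0,"gripper": 0.1},
  {"translation": [0,0.02,0.08],"twist": 0,"gripper": 0.1},
  {"translation": [0,0.02,0.08],"twist": 0,"gripper": 0.2},
  {"translation": [0,0.02,0.08],"twist": 0,"gripper": 0.3},
  {"translation": [0,0.02,0.08],"twist": 0,"gripper": 0.4},
])

```text
clock: 25.9
eef_pos: [597.2, -76.8, 127.5]
tcp_rot: [-3.14, -0.005, 0.049]
contact_force: [-0.5, -0.2, -0.8]
opening: 0.397
```

>>> arm_command([
  {"translation": [0,0,0],"twist": 0,"gripper": 0.4},
  {"translation": [0,0,-1],"twist": 0,"gripper": 0.4},
  {"translation": [0,0,-3.5],"twist": 0,"gripper": 0.4},
  {"translation": [0,0,-7],"twist": 0,"gripper": 0.4},
  {"translation": [-2,0,-11],"twist": 0,"gripper": 0.4},
])

```text
clock: 26.32
eef_pos: [579.6, -77.9, 235.8]
tcp_rot: [-3.14, -0.006, 0.05]
contact_force: [0.6, 0.3, 0.7]
opening: 0.398
```

>>> arm_command([
  {"translation": [-4,0,0],"twist": 0,"gripper": 0.4},
  {"translation": [-8,0,0],"twist": 0,"gripper": 0.4},
  {"translation": [-12,0,0],"twist": 0,"gripper": 0.4},
  {"translation": [-16,0,0],"twist": 0,"gripper": 0.4},
  {"translation": [-20,0,0],"twist": 0,"gripper": 0.4},
])

```text
clock: 26.73
eef_pos: [378.0, -87.7, 235.2]
tcp_rot: [-3.14, -0.007, 0.05]
contact_force: [0.4, -0.4, 1.3]
opening: 0.401
```

>>> arm_command([
  {"translation": [-1,0,0],"twist": 0,"gripper": 0.4},
  {"translation": [-2,0,0],"twist": 0,"gripper": 0.4},
  {"translation": [-4,0,0],"twist": 0,"gripper": 0.4},
  {"translation": [-5,0,0],"twist": 0,"gripper": 0.4},
  {"translation": [-5,0,0],"twist": 0,"gripper": 0.4},
])

```text
clock: 27.15
eef_pos: [327.4, -90.3, 235.1]
tcp_rot: [-3.14, -0.007, 0.049]
contact_force: [0.5, -0.2, 0.4]
opening: 0.401
```

```bash
python3 - <<'E'
from h import *
t=grab_frame('top');s=grab_frame('scene');cv2.imwrite('pics/f_top.png',t);cv2.imwrite('pics/f_scene.png',s)
def Y(img,n,roi,z,c0,ang):
    x0,y0,x1,y1=roi;S=6
    c=cv2.resize(img[y0:y1,x0:x1],None,fx=S,fy=S,interpolation=cv2.INTER_CUBIC)
    hsv=cv2.cvtColor(c,cv2.COLOR_BGR2HSV).astype(int);H,s,v=hsv[...,0],hsv[...,1],hsv[...,2]
    m=((H>22)&(H<36)&(s>120)&(v>100)).astype(np.uint8)
    k,l,st,ce=cv2.connectedComponentsWithStats(m);i=1+np.argmax(st[1:,4])
    yy,xx=np.where(l==i);p=ray(n,np.c_[xx+.5,yy+.5]/S-.5+[x0,y0],z)
    a=np.deg2rad(ang);q=(p-c0)@[np.cos(a),np.sin(a)];r=(p-c0)@[np.sin(a),-np.cos(a)]
    print(n,'along',q.min().round(1),q.max().round(1),'mid',((q.min()+q.max())/2).round(1),'across',r.min().round(1),r.max().round(1))
c=np.array([598.1,-100.1])
Y(t,'top',ROI['pl_cut'][:4],130,c,92.75);Y(s,'scene',(340,185,415,238),130,c,92.75)
cv2.imwrite('pics/f1.png',np.vstack([cv2.resize(t[140:250,150:490],(800,259),interpolation=2),cv2.resize(s[115:300,180:500],(580,335),interpolation=2).copy() if 0 else cv2.copyMakeBorder(cv2.resize(s[115:300,180:500],(580,335),interpolation=2),0,0,0,220,0)]))
print(sense()['eef_pos'],sense()['clock'],sense()['contact_force'])
E
```

```text
top along -57.1 83.6 mid 13.3 across -7.5 6.6
scene along -59.0 86.3 mid 13.7 across -9.9 12.2
[329.32660121 -90.47406564 235.34302332] 27.25 [0.75865201 0.58829511 0.25252449]
```

View pics/f1.png

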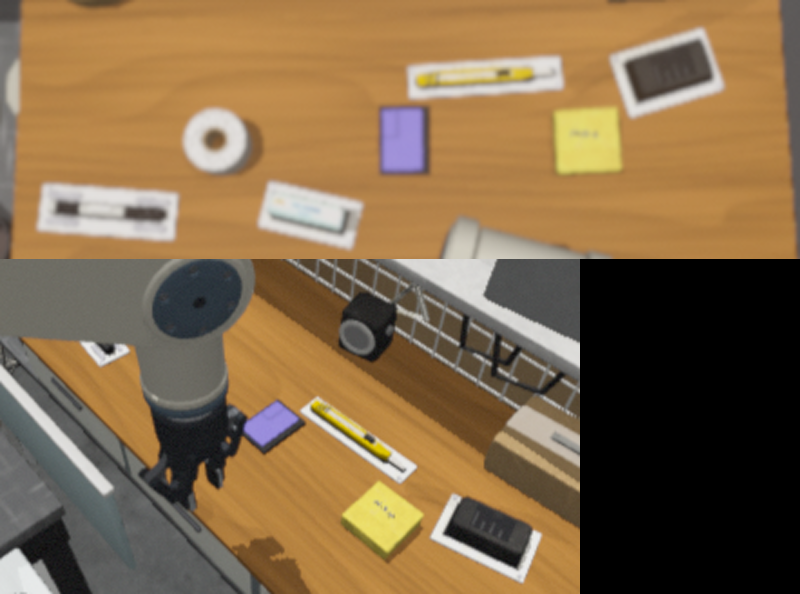

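Body mid is now at 13.3 and 13.7 mm, against the 14 it should be, so the cutter is centred. All four items lie on their plates, the roll (215,140) and notes (587,140) are untouched, and the arm is clear. Handing in.

```bash
python3 -c "
from rig import job
print(job.sign_off())"
```

```text
the job is handed in; nothing more can be done
None
```

The box cutter, marker, power brick and carton are each back on their own plates, placed in the order asked, and the job was handed in at about 27 s. The label roll and sticky notes were not moved, and the gripper was clear of everything at the end.

- **Cutter:** my first placing was about 3 mm too far toward the blade end. I gripped it again and shifted it, and the last views put it within about 1 mm along its silhouette, centred and in line.
- **Carton:** its top corners were within about 1 to 2 mm of where they should be in the scene view. My automatic mask for it in the top view failed, so this check was made by eye against computed corner positions.
- **Brick:** the angle matches to 0.1°. The top view showed it about 1 to 1.5 mm off centre, part of which I put down to the dark silhouette showing in the mask. The scene view showed no clear offset, so I left it.
- **Marker:** the capped half lay in line with the silhouette, with its end within about 2 mm of where it should be. The dark silhouette blends into the dark cap, so the position along its length is less certain.

The highest contact force in the readings after each move was about 6 N.

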